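Rebuild the coolers on two circuit boards

ROBOT

A 6-joint arm with a two-finger parallel gripper is mounted at the origin on the work surface. World frame = base frame: x ahead of the robot, y to its left, z up, the work surface at z = 0. Lengths are in m, angles in rad, forces in N, time in s.
With the tool pointing down it reaches from about 0.325 to 0.775 m from the base axis. Payload 5.5 kg.
Tool frame: the origin (TCP) lies midway between the tips of the shut fingers; the grasp point (between the pads) lies 19 mm behind it; z points along the fingers, y is the direction in which the jaws open and shut (so a half turn about z gives the same grasp; the last joint's range is limited). The gripper opens to 85 mm and grips with 20 to 120 N. Pads are 22 mm wide; open, the fingers measure 114 mm over their backs; the gripper's body (76 mm by 85 mm) begins 54 mm behind the grasp point. The pads swing forward as they close: fully open they stand 13 mm farther back than shut.
Start: joints at [1.138, 0.091, 1.231, -0, 1.82, -0.057], TCP at [0.22, 0.558, 0.231] pointing down, gripper open.
Joint ranges: [-2.87, 2.87], [-0.86, 2.18], [0.17, 2.46], [-1.51, 4.65], [0.06, 2.69], [-2.65, 2.65]. Speed limits (rad/s): [2.57, 2.57, 3.01, 3.14, 3.14, 3.14].

INTERFACE

Orientations are given as a unit quaternion [w, x, y, z].
In Python, from cell import arm gives the robot as it stands.
- The arm moves only by the tool drive_tool, never from a script. Its argument "increments" is a list of rows, each a list of 7 numbers: the turn, a rotation vector about the tool's x, y, z in rad, then the shift along the tool's x, y, z in cm, then the closure, from -1 (fully open) to 1 (shut), so that 0 is half open. A call has 1 to 8 rows; each row shifts and turns the pose as measured when the row begins, along the tool's axes as they then stand; what a row does not reach is not made up. A row lasts 1/10 s, in which the tool goes at most 50 mm and 8.59 degrees, less where a joint would pass 70% of its speed; a pose out of reach is approached as far as the arm can. A call with a gripper value outside its range is refused whole. The fingers move at their own pace and stop on an object; the grip force is fixed at half the most. Time passes only in rows, so rows that do not move let the fingers close. It gives the time, the measured TCP pose, the force and the opening at its end, in the units of the state.
- arm.read_state(): the state, without advancing time (a new reading comes with each control period).
- arm.read_camera(name): name is "side" or "top" or "wrist"; returns (picture, depth): 420x560x3 uint8, red, green, blue; 420x560 float32, m along the optical axis (not along the pixel's ray), 0 where there is no reading.
- arm.get_calibration(name): a dict with "mtx" (3x3 intrinsics, pixels), "R" (3x3) and "t" (3): a world point X has camera coordinates R X + t; the wrist camera has in their place "mount" (4x4, takes a point from camera to tool coordinates, whose origin is the TCP and whose axes are the flange's). Camera axes: x right, y down, z forward; pixel columns grow to the right and rows downward; lengths in m; the calibration is good to about 2 mm. A picture is of the moment at which its call begins: read the wrist's pose just before it. get_calibration takes no time and is no camera call.
- arm.hand_in(): hands the job in, once; it reports no verdict.
Trained networks look in the newest picture that a camera, given by its name, has taken for a name from the list of things; names that differ only in an ending like _2 or _b are one class to them, and where a whole thing is asked for, a point or a joint stands for the part that bears it (a point fixed in the world has none). Each returns a list of dicts, best first, with "confidence" (0 to 1); they miss things now and then, are a little off and sometimes report something else, mostly with a low value. They report only what shows in the picture. A call takes as long as a camera call. They do not tell look-alikes from the thing itself.
- arm.search_frame(camera, thing): "at" ([x, y, z] in m, in the coordinates of the camera as it stood for that picture, good to about 4 mm: the middle of the surface that is visible of it).
The state is a dict: "time_s": time; "q": joint angles; "joint_velocities": joint speeds; "joint_torque": joint torques, N m; "ee_pos": TCP position; "eef_rot": TCP orientation; "force": force on the tool from outside, world axes, zero at the start; "wrist_torque": the same for the moment, N m; "finger_gap": finger opening in m.
Only numpy, scipy, OpenCV 4.12 (cv2) and the standard library are available. Lean on these libraries where they do the work, as an engineer would, in place of code of your own. Each camera call takes 0.05 s, during which the arm holds its last target.

TASK

Rebuild the cooler on the larger circuit board: lay the copper plate flat on the steel-capped processor with its long side along the processor's long side, then the large finned heatsink on the plate, then the fan on the heatsink, each centred and square on the one below. The small finned heatsink goes, centred and square, on the black chip in the middle of the smaller board, before, between or after the others. Do not push the screwdriver, tweezers, dropper bottle or flux jar out of place.

Things in the scene. Friction and masses are not known exactly. Their poses are not given: they have to be found in the camera images.
- main_board: the larger circuit board, fixed in a holder: 130 (x) by 108 (y) mm over the aluminium rails along its long sides. Origin at table height straight below the centre of the processor, which is the middle of the board; z up, x along the rails. The processor's flat steel cap is 42 (x) by 30 (y) mm, its top 18 mm above the table (4 mm above the green board face at 14 mm). Nothing on the board is higher than 18 mm. Does not move when touched.
- power_board: the smaller circuit board, fixed in the same kind of holder: 90 (x) by 78 (y) mm. Origin at table height straight below the centre of its square black chip, 20 by 20 mm, in the middle of the board; chip top 18 mm above the table, nothing on the board higher. x along the rails, z up. Does not move when touched.
- copper_plate: loose flat copper plate, 46 (x) by 32 (y) by 8 (z) mm, 100 g. Origin at the centre of its underside, z up, long side along x.
- large_heatsink: loose large aluminium heatsink, 56 by 56 mm, 26 mm high, about 120 g, solid flat base down, straight fins along its x and flat-topped; its four sides can be gripped anywhere. Origin at the centre of its underside, z up.
- fan: loose square black fan, 50 by 50 mm, 15 mm thick, about 45 g, lying flat with the rotor seen from above. Origin at the centre of its underside, z up.
- small_heatsink: loose small aluminium heatsink, 28 by 28 mm, 20 mm high, about 25 g, fins along its x. Origin at the centre of its underside, z up.
- screwdriver: bystander: small screwdriver, 130 mm long, lying along its x; leave where it is.
- tweezers: bystander: steel tweezers, about 120 mm long, 12 mm wide, 7 mm high, lying along their x, origin under the middle; leave where they are.
- dropper_bottle: bystander: small white bottle, 26 mm in diameter, 60 mm high, standing; origin at the centre of its underside; leave where it is.
- flux_jar: bystander: low amber jar, 36 mm in diameter, 32 mm high, standing; origin at the centre of its underside; leave where it is.
Not all that is in view belongs to the job. What is shaped like the large_heatsink but green or yellow is not meant.

How it is judged:
On the way, in this order (a step that is already met when the one before it is completed fails the run):
1. the copper plate lies on the processor, released (horizontal distance between copper_plate and main_board below 0.008 m and z of copper_plate in the frame of main_board between 0.015 and 0.021 m and linear speed of copper_plate below 0.02 m/s and contact force between the fingers and copper_plate below 0.1 N and angle between copper_plate's own z axis and vertical below 0.1 rad and angle between the x axis of copper_plate and the x axis of main_board, either way round below 0.26 rad), for 0.2 s.
2. the large heatsink sits on the copper plate, released (horizontal distance between large_heatsink and copper_plate below 0.01 m and z of large_heatsink in the frame of main_board between 0.023 and 0.029 m and linear speed of large_heatsink below 0.02 m/s and contact force between the fingers and large_heatsink below 0.1 N and angle between large_heatsink's own z axis and vertical below 0.1 rad and (angle between the x axis of large_heatsink and the x axis of copper_plate, either way round below 0.26 rad or angle between the x axis of large_heatsink and the y axis of copper_plate, either way round below 0.26 rad)), for 0.2 s.
3. the fan sits on the large heatsink, released (horizontal distance between fan and large_heatsink below 0.01 m and z of fan in the frame of main_board between 0.049 and 0.055 m and linear speed of fan below 0.02 m/s and contact force between the fingers and fan below 0.1 N and angle between fan's own z axis and vertical below 0.1 rad and (angle between the x axis of fan and the x axis of large_heatsink, either way round below 0.26 rad or angle between the x axis of fan and the y axis of large_heatsink, either way round below 0.26 rad)), for 0.2 s.
At the end, for the whole second after the job is handed in: Plate flat on the processor (8 mm, long sides along each other), large heatsink on the plate (10 mm), fan on the heatsink (10 mm), small heatsink on the small board's chip (8 mm); all square within 15 degrees, resting heights within 3 mm, released, at rest (all of step 1 and all of step 2 and all of step 3 and horizontal distance between small_heatsink and power_board below 0.008 m and z of small_heatsink in the frame of power_board between 0.015 and 0.021 m and linear speed of small_heatsink below 0.02 m/s and contact force between the fingers and small_heatsink below 0.1 N and angle between small_heatsink's own z axis and vertical below 0.1 rad and (angle between the x axis of small_heatsink and the x axis of power_board, either way round below 0.26 rad or angle between the x axis of small_heatsink and the y axis of power_board, either way round below 0.26 rad)); the robot touches nothing.
It fails at once if the screwdriver, tweezers, dropper bottle or flux jar is pushed more than 30 mm from its place or knocked over (distance of any of screwdriver, tweezers, dropper_bottle, flux_jar from where it was at the start of the episode above 0.03 m or angle between any of dropper_bottle, flux_jar's own z axis and vertical above 0.6 rad).
It also fails if it takes over 96 s, if anything falls off the work surface, if the arm or the gripper's body presses on something with over 40 N, if the wrist force passes 120 N, or if a joint passes its speed limit or range.

## Working session

There is one attempt and no reset: what is moved stays moved. The work goes in short steps, Python scripts to look and compute and a tool call to move; the robot and the scene stay as the last step left them, time stands still between calls to the robot, and variables do not carry over. Pictures are saved under pics/ and viewed, and the job is handed in when it is done.

Besides the shell and the picture viewer there is one more tool, called after "Call:" as name(argument=value, ...) on one line, values as JSON. drive_tool: Moves the arm, as the interface text tells. Its arguments: {"type":"object","properties":{"increments":{"type":"array"}},"required":["increments"]}

```bash
ls; mkdir -p pics
python3 - <<'E'
from cell import arm
import cv2
s=arm.read_state(); print(s)
for n in ["top","side","wrist"]:
    p,d=arm.read_camera(n); cv2.imwrite(f"pics/{n}0.png",p[:,:,::-1])
    import numpy as np
    np.savez(f"{n}0.npz",p=p,d=d); print(n,arm.get_calibration(n))
E
```

```text
pics
{'time_s': 0.0, 'q': array([ 1.13827195e+00,  9.18761288e-02,  1.23189581e+00, -2.09907792e-05,
        1.81981645e+00, -5.66879186e-02]), 'joint_velocities': array([ 6.94154385e-04, -9.56339139e-04, -6.42357897e-04, -8.01287059e-05,
        9.31918077e-04, -1.29642069e-04]), 'joint_torque': array([-3.92328116e-05, -4.58730805e+01, -4.18027997e+01,  8.73135991e-05,
        1.14852242e-02, -5.79515870e-06]), 'ee_pos': array([0.22010982, 0.5578558 , 0.23013494]), 'eef_rot': array([-2.31786706e-04,  1.86816619e-01,  9.82394297e-01, -9.70628883e-04]), 'force': array([-0.3542777 , -0.03389175, -0.00050512]), 'wrist_torque': array([-0.00131741, -0.0006531 ,  0.01381014]), 'finger_gap': 0.08545824260146254}
top {'mtx': array([[524.58301399,   0.        , 282.69876587],
       [  0.        , 524.58301399, 201.56180121],
       [  0.        ,   0.        ,   1.        ]]), 'R': array([[ 0.02330815, -0.99972733,  0.00141335],
       [-0.97434746, -0.02303292, -0.22386715],
       [ 0.22383867,  0.00384084, -0.97461864]]), 't': array([-0.02117723,  0.52214606,  1.2743193 ])}
side {'mtx': a
[... 174 characters left out ...]
5216, -0.21352963,  0.01898202],
       [-0.14879027,  0.61153208, -0.77710358],
       [ 0.15432653, -0.76186194, -0.62908641]]), 't': array([0.50164318, 0.10368626, 1.03578263])}
wrist {'mtx': array([[291.88134737,   0.        , 277.99507354],
       [  0.        , 291.88134737, 210.70195779],
       [  0.        ,   0.        ,   1.        ]]), 'mount': array([[ 5.66794798e-04, -9.49636386e-01, -3.13353495e-01,
         8.15347423e-02],
       [ 9.99999630e-01,  7.40835433e-04, -4.36343287e-04,
        -9.34434720e-04],
       [ 6.46510835e-04, -3.13353132e-01,  9.49636455e-01,
        -1.42252163e-01],
       [ 0.00000000e+00,  0.00000000e+00,  0.00000000e+00,
         1.00000000e+00]])}
```

View pics/top0.png

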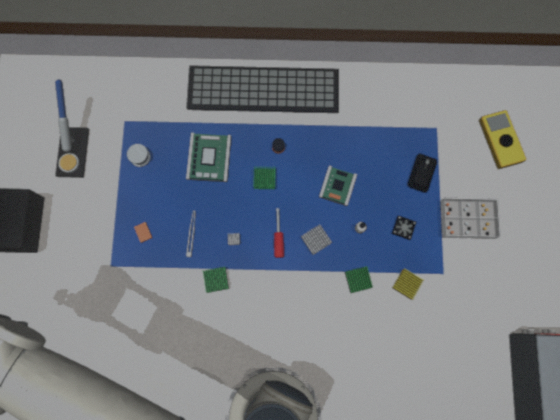

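View pics/side0.png

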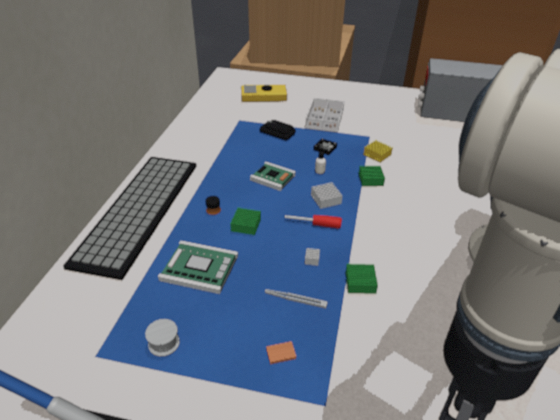

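View pics/wrist0.png

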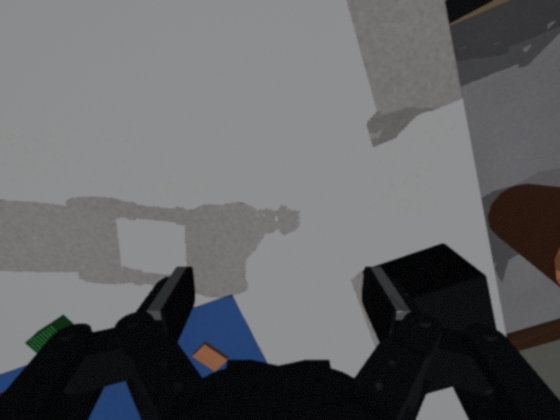

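```bash
cat > h.py <<'E'
import numpy as np, cv2
from cell import arm
from scipy.spatial.transform import Rotation as Rn
def rot(q): return Rn.from_quat([q[1],q[2],q[3],q[0]]).as_matrix()
def cam(n,s=None):
    c=arm.get_calibration(n)
    if n!="wrist": return c["mtx"],c["R"].T,-c["R"].T@c["t"]
    s=s or arm.read_state(); T=np.eye(4); T[:3,:3]=rot(s["eef_rot"]); T[:3,3]=s["ee_pos"]
    M=T@c["mount"]; return c["mtx"],M[:3,:3],M[:3,3]
def onplane(uv,z,K,R,o):
    uv=np.atleast_2d(np.asarray(uv,float)); r=np.c_[uv,np.ones(len(uv))]@np.linalg.inv(K).T@R.T
    return o+r*((z-o[2])/r[:,2])[:,None]
def cloud(d,K,R,o):
    v,u=np.mgrid[:d.shape[0],:d.shape[1]]
    r=np.stack([u,v,np.ones_like(u)],-1)@np.linalg.inv(K).T
    return (r*d[...,None])@R.T+o
E
python3 - <<'E'
from h import *
for n in ["top","side"]:
    arm.read_camera(n); K,R,o=cam(n)
    for t in ["main_board","power_board","copper_plate","large_heatsink","fan","small_heatsink","screwdriver","tweezers","dropper_bottle","flux_jar"]:
        print(n,t,[(np.round(R@np.array(r["at"])+o,3).tolist(),round(r["confidence"],2)) for r in arm.search_frame(n,t)[:5]])
p=np.load("top0.npz")["p"]
cv2.imwrite("pics/topz.png",cv2.resize(p[110:290,110:440,::-1],None,fx=2.4,fy=2.4,interpolation=cv2.INTER_CUBIC))
E
```

```text
top main_board [([0.647, 0.192, 0.015], 0.87)]
top power_board [([0.578, -0.149, 0.016], 0.58), ([0.445, 0.354, 0.008], 0.42)]
top copper_plate [([0.443, 0.353, 0.007], 0.55)]
top large_heatsink [([0.325, 0.158, 0.022], 0.88), ([0.327, -0.333, 0.02], 0.81), ([0.437, -0.096, 0.018], 0.8), ([0.338, -0.203, 0.018], 0.64)]
top fan [([0.47, -0.328, 0.012], 0.8)]
top small_heatsink [([0.43, 0.116, 0.021], 0.62)]
top screwdriver [([0.423, 0.0, 0.02], 0.6)]
top tweezers [([0.43, 0.233, 0.008], 0.59)]
top dropper_bottle [([0.472, -0.327, 0.012], 0.72)]
top flux_jar [([0.685, 0.01, 0.03], 0.53)]
side main_board [([0.646, 0.195, 0.014], 0.59)]
side power_board [([0.579, -0.146, 0.018], 0.94), ([0.465, -0.332, 0.012], 0.71)]
side copper_plate [([0.442, 0.352, 0.009], 0.83)]
side large_heatsink [([0.334, -0.196, 0.028], 0.9), ([0.324, 0.165, 0.025], 0.65), ([0.323, -0.322, 0.023], 0.58), ([0.595, 0.046, 0.027], 0.58)]
side fan [([0.469, -0.33, 0.011], 0.77)]
side small_heatsink [([0.433, 0.121, 0.021], 0.63)]
side screwdriver [([0.422, 0.001, 0.022], 0.76)]
side tweezers [([0.437, 0.223, 0.004], 0.59)]
side dropper_bottle [([0.467, -0.211, 0.033], 0.71)]
side flux_jar [([0.682, 0.01, 0.029], 0.54)]
```

View pics/topz.png

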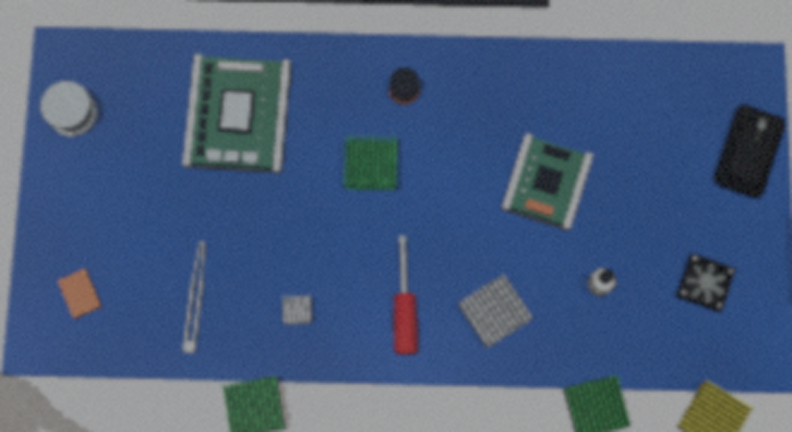

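```bash
cat >> h.py <<'E'
def yaw_of(s): 
    R=rot(s["eef_rot"]); return np.degrees(np.arctan2(R[1,0],R[0,0]))
def plan(xyz,yaw,clos,n=None,s=None):
    """rows from now to target tool pose (pointing down)"""
    s=s or arm.read_state(); R0=rot(s["eef_rot"]); p0=s["ee_pos"]
    y=np.radians(yaw); Rt=np.array([[np.cos(y),np.sin(y),0],[np.sin(y),-np.cos(y),0],[0,0,-1.]])
    rv=Rn.from_matrix(R0.T@Rt).as_rotvec(); D=np.array(xyz)-p0
    m=int(np.ceil(max(np.linalg.norm(D)/.048,np.degrees(np.linalg.norm(rv))/8.4,1)))
    n=max(n or 0,m); print("t",s["time_s"],"at",p0.round(4),"yaw",round(yaw_of(s),1),"gap",round(s["finger_gap"],4),"n",n)
    rows=[];R=R0
    for i in range(n):
        sh=R.T@D/n*100; rows.append([round(float(v),3) for v in rv/n]+[round(float(v),2) for v in sh]+[clos])
        R=R@Rn.from_rotvec(rv/n).as_matrix()
    print("["+",\n".join(str(r).replace(" ","") for r in rows)+"]")
E
python3 -c "
from h import *
plan([.443,.353,.17],202.5,-1)"
```

```text
t 1.25 at [0.2202 0.5581 0.2313] yaw 158.5 gap 0.0854 n 7
[[-0.0,0.0,-0.11,-4.04,-1.56,0.88,-1],
[-0.0,0.0,-0.11,-3.84,-1.99,0.88,-1],
[-0.0,0.0,-0.11,-3.6,-2.4,0.88,-1],
[-0.0,0.0,-0.11,-3.31,-2.78,0.88,-1],
[-0.0,0.0,-0.11,-2.99,-3.13,0.88,-1],
[-0.0,0.0,-0.11,-2.63,-3.43,0.88,-1],
[-0.0,0.0,-0.11,-2.24,-3.7,0.88,-1]]
```

Call:
drive_tool(increments=[[0,0,-0.11,-4.04,-1.56,0.88,-0.4],[0,0,-0.11,-3.84,-1.99,0.88,-0.4],[0,0,-0.11,-3.6,-2.4,0.88,-0.4],[0,0,-0.11,-3.31,-2.78,0.88,-0.4],[0,0,-0.11,-2.99,-3.13,0.88,-0.4],[0,0,-0.11,-2.63,-3.43,0.88,-0.4],[0,0,-0.11,-2.24,-3.7,0.88,-0.4],[0,0,0,0,0,0,-0.4]])

```text
time_s: 2.05
ee_pos: [0.452, 0.35, 0.1669]
eef_rot: [0.001, -0.214, 0.977, 0.001]
force: [-0.8, 0.1, 0.5]
finger_gap: 0.0598
```

```bash
cat >> h.py <<'E'
def snap(name):
    s=arm.read_state(); p,d=arm.read_camera("wrist"); np.savez(name+".npz",p=p,d=d,s=np.array(s,dtype=object))
    cv2.imwrite(f"pics/{name}.png",p[:,:,::-1]); K,R,o=cam("wrist",s); 
    print("t",s["time_s"],s["ee_pos"].round(4),"yaw",round(yaw_of(s),1),"gap",round(s["finger_gap"],4)); return s,p,d,K,R,o
def rect(mask,z,K,R,o,near=None):
    """largest blob (or nearest to px) -> rect in world plane z"""
    n,l,st,c=cv2.connectedComponentsWithStats(mask.astype(np.uint8))
    out=[]
    for i in range(1,n):
        if st[i,4]<150: continue
        v,u=np.nonzero(l==i); cs,_=cv2.findContours((l==i).astype(np.uint8),cv2.RETR_EXTERNAL,cv2.CHAIN_APPROX_NONE)
        w=onplane(max(cs,key=len)[:,0],z,K,R,o)[:,:2]; r=cv2.minAreaRect((w*1000).astype(np.float32))
        out.append((st[i,4],c[i].round().tolist(),np.round(r[0],1).tolist(),np.round(r[1],1).tolist(),round(r[2],1)))
    for x in sorted(out,reverse=True)[:5]: print("blob",x)
E
python3 - <<'E'
from h import *
s,p,d,K,R,o=snap("w1")
h=cv2.cvtColor(p,cv2.COLOR_RGB2HSV)
m=(h[...,0]<18)&(h[...,1]>110)&(h[...,2]>80)
rect(m,.008,K,R,o)
W=cloud(d,K,R,o)
# fingers: points above
q=(W[...,2]>s["ee_pos"][2]-.02)&(d>0); q[350:]=False
for c in (slice(100,280),slice(280,460)):
    w=W[:,c][q[:,c]]; 
    if len(w): T=(w-s["ee_pos"])@rot(s["eef_rot"]); i=np.argsort(-T[:,2])[:8]; print(T[i].round(4))
E
```

```text
t 2.05 [0.452  0.35   0.1669] yaw -155.2 gap 0.0598
blob (np.int32(697), [279.0, 192.0], [443.0, 351.0], [42.4, 28.0], 24.8)
[[ 0.0029 -0.0305 -0.0038]
 [ 0.0061 -0.0302 -0.0043]
 [-0.006  -0.0304 -0.0044]
 [ 0.0027 -0.0304 -0.0045]
 [-0.0071 -0.0304 -0.0046]
 [-0.0076 -0.0304 -0.0048]
 [ 0.0052 -0.0302 -0.0048]
 [-0.0032 -0.0301 -0.0048]]
[[ 0.0053  0.0299 -0.0037]
 [ 0.0062  0.0297 -0.0044]
 [-0.0053  0.0298 -0.0045]
 [-0.0056  0.0297 -0.005 ]
 [ 0.0095  0.0299 -0.0051]
 [ 0.0031  0.0297 -0.0052]
 [-0.0029  0.0295 -0.0053]
 [ 0.002   0.0298 -0.0053]]
```

View pics/w1.png

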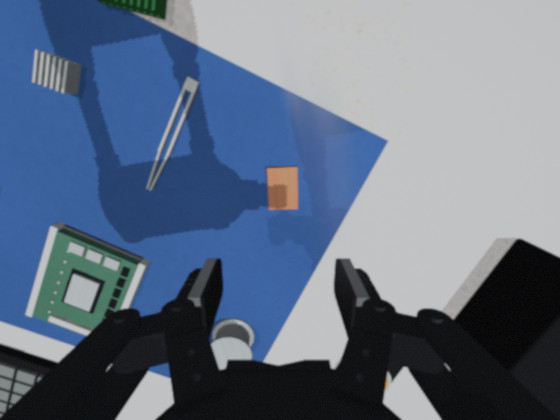

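Run:
```python
from h import *
plan([.443,.351,.03],204.8,-.4)
```

```text
t 2.1 at [0.4507 0.3517 0.1677] yaw -155.3 gap 0.06 n 3
[[0.001,0.001,-0.001,0.25,0.07,4.59,-0.4],
[0.001,0.001,-0.001,0.25,0.07,4.59,-0.4],
[0.001,0.001,-0.001,0.25,0.08,4.59,-0.4]]
```

Call:
drive_tool(increments=[[0,0,0,0.25,0.07,4.6,-0.4],[0,0,0,0.25,0.07,4.6,-0.4],[0,0,0,0.25,0.07,4.4,-0.4],[0,0,0,0,0,0,-0.4],[0,0,0,0,0,0,-0.4]])

```text
time_s: 2.6
ee_pos: [0.4423, 0.3564, 0.0341]
eef_rot: [0.004, -0.212, 0.977, 0.005]
force: [0.2, 0.4, 0.5]
finger_gap: 0.0601
```

Run:
```python
from h import *
s,p,d,K,R,o=snap("w2")
h=cv2.cvtColor(p,cv2.COLOR_RGB2HSV)
m=(h[...,0]<18)&(h[...,1]>110)&(h[...,2]>60)
rect(m,.008,K,R,o)
plan([.443,.351,.001],204.8,-.4,n=2)
```

```text
t 2.6 [0.4423 0.3564 0.0341] yaw -155.6 gap 0.0601
blob (np.int32(3016), [269.0, 245.0], [442.3, 350.4], [45.5, 30.2], 26.8)
t 2.65 at [0.4421 0.3563 0.0338] yaw -155.6 gap 0.0598 n 2
[[0.004,0.005,-0.003,0.08,-0.27,1.64,-0.4],
[0.004,0.005,-0.003,0.08,-0.26,1.64,-0.4]]
```

View pics/w2.png

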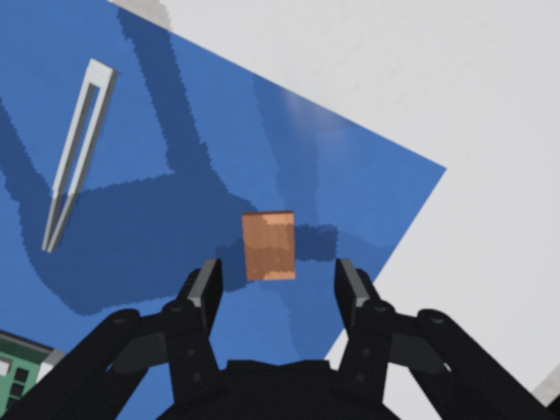

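Run:
```python
from h import *
plan([.4425,.3507,.012],206.3,-.4,n=2)
```

```text
t 2.65 at [0.4421 0.3563 0.0338] yaw -155.6 gap 0.0598 n 2
[[0.004,0.005,-0.016,0.11,-0.27,1.09,-0.4],
[0.004,0.005,-0.016,0.11,-0.26,1.09,-0.4]]
```

Call:
drive_tool(increments=[[0.004,0.005,-0.016,0.11,-0.27,1.1,-0.4],[0.004,0.005,-0.016,0.11,-0.26,1.1,-0.4],[0,0,0,0,0,0,-0.4]])

```text
time_s: 2.95
ee_pos: [0.4453, 0.3532, 0.0171]
eef_rot: [0.005, -0.229, 0.973, 0.001]
force: [-1.0, -0.4, 0.8]
finger_gap: 0.0599
```

Run:
```python
from h import *
plan([.4425,.3507,.001],206.3,-.4,n=2)
```

```text
t 2.95 at [0.4453 0.3532 0.0171] yaw -153.5 gap 0.0599 n 2
[[0.0,0.005,0.002,0.19,-0.05,0.8,-0.4],
[0.0,0.005,0.002,0.18,-0.05,0.8,-0.4]]
```

Call:
drive_tool(increments=[[0,0.004,0.002,0.19,-0.05,0.8,-0.4],[0,0.004,0.002,0.18,-0.05,0.8,-0.4],[0,0,0,0,0,0,-0.4]])

```text
time_s: 3.25
ee_pos: [0.4433, 0.351, 0.0014]
eef_rot: [0.002, -0.227, 0.974, 0.001]
force: [-0.1, -0.6, 0.9]
finger_gap: 0.06
```

Run:
```python
from h import *
plan([.4425,.3507,.001],206.3,-.4,n=2)
print(arm.read_state()["force"])
```

```text
t 3.25 at [0.4433 0.351  0.0014] yaw -153.8 gap 0.06 n 2
[[0.001,0.002,-0.001,0.04,0.0,0.02,-0.4],
[0.001,0.002,-0.001,0.04,0.0,0.02,-0.4]]
[-0.10344497 -0.59431546  0.90522081]
```

Close.

Call:
drive_tool(increments=[[0,0,0,0,0,0,0.2],[0,0,0,0,0,0,0.5],[0,0,0,0,0,0,1],[0,0,0,0,0,0,1],[0,0,0,0,0,0,1]])

```text
time_s: 3.75
ee_pos: [0.4435, 0.3509, 0.0016]
eef_rot: [0.002, -0.226, 0.974, 0.001]
force: [-0.2, -0.2, -1.6]
finger_gap: 0.0296
```

Run:
```python
from h import *
s,p,d,K,R,o=snap("w3"); print(s["force"])
plan(s["ee_pos"]+[0,0,.1],206.3,1,n=4)
```

```text
t 3.75 [0.4435 0.3509 0.0016] yaw -153.8 gap 0.0296
[-0.1517154  -0.21863734 -1.61138775]
t 3.8 at [0.4435 0.351  0.0015] yaw -153.8 gap 0.0299 n 4
[[0.0,0.001,-0.001,-0.01,0.0,-2.5,1],
[0.0,0.001,-0.001,-0.01,0.0,-2.5,1],
[0.0,0.001,-0.001,-0.01,0.0,-2.5,1],
[0.0,0.001,-0.001,-0.0,-0.0,-2.5,1]]
```

View pics/w3.png

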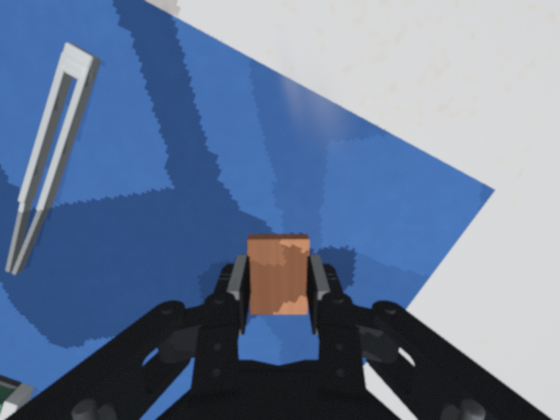

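Call:
drive_tool(increments=[[0,0,0,0,0,-2.5,1],[0,0,0,0,0,-4,1],[0,0,0,0,0,-4,1],[0,0,0,0,0,0,1],[0,0,0,0,0,0,1]])

```text
time_s: 4.3
ee_pos: [0.4417, 0.3497, 0.107]
eef_rot: [-0.001, -0.227, 0.974, -0.0]
force: [-0.1, -0.1, -1.8]
finger_gap: 0.0298
```

Run:
```python
from h import *
s,p,d,K,R,o=snap("w4"); print(s["force"])
h=cv2.cvtColor(p,cv2.COLOR_RGB2HSV)
m=(h[...,0]<18)&(h[...,1]>110)&(h[...,2]>50)
# top face about 6.5 mm behind TCP
rect(m,s["ee_pos"][2]+.0065,K,R,o)
W=cloud(d,K,R,o); T=(W-s["ee_pos"])@rot(s["eef_rot"]); mm=m&(np.abs(T[...,0])<.04)&(np.abs(T[...,2])<.04)&(d>0)
print(np.median(T[mm],0), np.percentile(T[mm],[2,98],axis=0))
plan([.635,.19,.15],175,1)
```

```text
t 4.3 [0.4417 0.3497 0.107 ] yaw -153.8 gap 0.0298
[-0.09129534 -0.06899341 -1.79816684]
blob (np.int32(4481), [278.0, 274.0], [440.7, 349.6], [46.7, 32.2], 26.2)
[ 2.25336423e-03  5.59753323e-05 -5.97015858e-03] [[-0.02154712 -0.01465103 -0.0074057 ]
 [ 0.0220584   0.01469642 -0.0034106 ]]
t 4.35 at [0.442  0.3499 0.1076] yaw -153.8 gap 0.0295 n 6
[[0.0,-0.0,0.091,-1.71,-3.81,-0.71,1],
[0.0,-0.0,0.091,-2.05,-3.64,-0.71,1],
[0.0,-0.0,0.091,-2.37,-3.44,-0.71,1],
[0.0,-0.0,0.091,-2.67,-3.21,-0.71,1],
[0.0,-0.0,0.091,-2.95,-2.96,-0.71,1],
[0.0,-0.0,0.091,-3.21,-2.68,-0.71,1]]
```

View pics/w4.png

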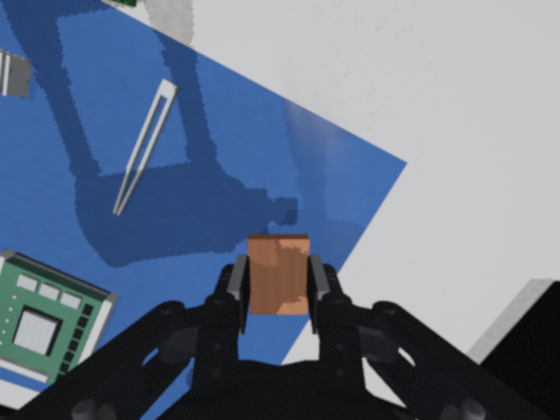

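Run:
```python
from h import *
plan([.695,.185,.16],175,1,n=8)
```

```text
t 4.35 at [0.442  0.3499 0.1076] yaw -153.8 gap 0.0295 n 8
[[0.0,-0.0,0.068,-1.93,-3.25,-0.66,1],
[0.0,-0.0,0.068,-2.14,-3.11,-0.66,1],
[0.0,-0.0,0.068,-2.35,-2.95,-0.66,1],
[0.0,-0.0,0.068,-2.55,-2.79,-0.66,1],
[0.0,-0.0,0.068,-2.73,-2.61,-0.66,1],
[0.0,-0.0,0.068,-2.9,-2.42,-0.66,1],
[0.0,-0.0,0.068,-3.06,-2.21,-0.66,1],
[0.0,-0.0,0.068,-3.2,-2.0,-0.66,1]]
```

Call:
drive_tool(increments=[[0,0,0.068,-1.93,-3.25,-0.66,1],[0,0,0.068,-2.14,-3.11,-0.66,1],[0,0,0.068,-2.35,-2.95,-0.66,1],[0,0,0.068,-2.55,-2.79,-0.66,1],[0,0,0.068,-2.73,-2.61,-0.66,1],[0,0,0.068,-2.9,-2.42,-0.66,1],[0,0,0.068,-3.06,-2.21,-0.66,1],[0,0,0.068,-3.2,-2,-0.66,1]])

```text
time_s: 5.15
ee_pos: [0.6948, 0.18, 0.1423]
eef_rot: [-0.012, 0.049, 0.999, -0.004]
force: [1.0, 0.5, -1.3]
finger_gap: 0.0299
```

Call:
drive_tool(increments=[[0,0,0,0,0,0,1],[0,0,0,0,0,0,1]])

```text
time_s: 5.35
ee_pos: [0.6971, 0.1753, 0.1362]
eef_rot: [-0.015, 0.053, 0.998, -0.005]
force: [0.1, 0.1, -1.3]
finger_gap: 0.0299
```

Run:
```python
from h import *
s,p,d,K,R,o=snap("w5"); print(s["force"])
h=cv2.cvtColor(p,cv2.COLOR_RGB2HSV)
m=(h[...,1]<60)&(h[...,2]>100)
rect(m,.018,K,R,o)
```

```text
t 5.35 [0.6971 0.1753 0.1362] yaw 173.9 gap 0.0299
[ 0.12260728  0.12721744 -1.28902301]
blob (np.int32(29774), [487.0, 269.0], [812.8, 329.2], [386.2, 232.5], 9.2)
blob (np.int32(6774), [110.0, 287.0], [762.2, -3.0], [35.2, 258.5], 0.1)
blob (np.int32(1917), [293.0, 159.0], [650.8, 191.4], [34.7, 47.1], 87.2)
blob (np.int32(1566), [240.0, 151.0], [652.4, 177.0], [83.6, 126.8], 86.4)
blob (np.int32(1555), [346.0, 149.0], [653.6, 232.6], [20.6, 127.2], 88.0)
```

View pics/w5.png

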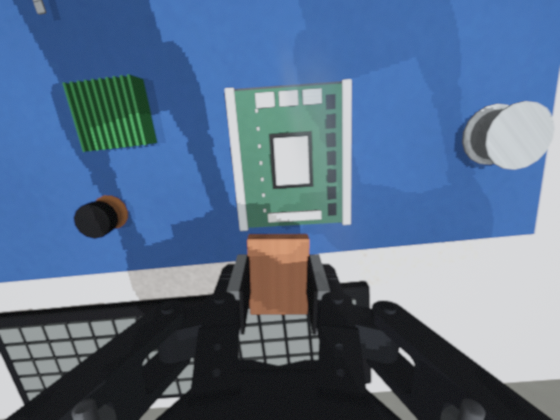

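Run:
```python
from h import *
plan([.6515,.1914,.05],177.2,1,n=3)
```

```text
t 5.4 at [0.6968 0.1751 0.1357] yaw 173.9 gap 0.0297 n 3
[[-0.004,-0.01,-0.019,1.47,0.42,2.9,1],
[-0.004,-0.01,-0.019,1.49,0.43,2.88,1],
[-0.004,-0.01,-0.019,1.51,0.45,2.87,1]]
```

Call:
drive_tool(increments=[[-0.004,-0.01,-0.019,1.47,0.42,2.9,1],[-0.004,-0.01,-0.019,1.49,0.43,2.9,1],[-0.004,-0.01,-0.019,1.51,0.45,2.6,1],[0,0,0,0,0,0,1],[0,0,0,0,0,0,1]])

```text
time_s: 5.9
ee_pos: [0.645, 0.1953, 0.0477]
eef_rot: [-0.001, 0.02, 1.0, 0.0]
force: [-0.3, -0.6, 0.4]
finger_gap: 0.03
```

Run:
```python
from h import *
s,p,d,K,R,o=snap("w6")
plan([.6515,.1914,.035],177.2,1,n=2)
```

```text
t 5.9 [0.645  0.1953 0.0477] yaw 177.7 gap 0.03
t 5.95 at [0.6449 0.1953 0.0473] yaw 177.7 gap 0.0299 n 2
[[0.0,-0.002,0.005,-0.34,-0.18,0.61,1],
[0.0,-0.002,0.005,-0.34,-0.18,0.62,1]]
```

View pics/w6.png

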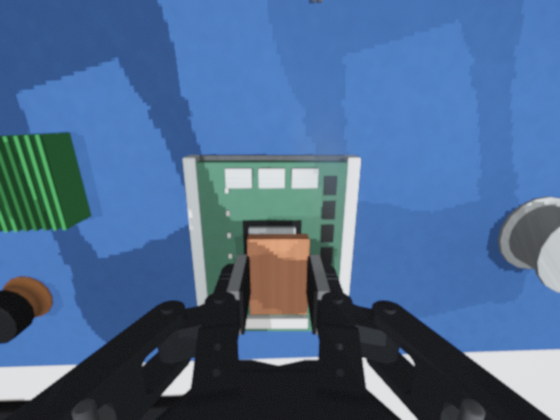

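Call:
drive_tool(increments=[[0,-0.002,0.004,-0.34,-0.18,0.6,1],[0,-0.002,0.004,-0.3,-0.18,0.5,1],[0,0,0,0,0,0,1],[0,0,0,0,0,0,1]])

```text
time_s: 6.35
ee_pos: [0.6565, 0.1914, 0.0415]
eef_rot: [0.005, 0.025, 1.0, 0.001]
force: [0.3, 0.9, -1.2]
finger_gap: 0.03
```

Run:
```python
from h import *
plan([.6515,.1914,.021],177.2,1,n=2)
```

```text
t 6.35 at [0.6565 0.1914 0.0415] yaw 177.2 gap 0.03 n 2
[[0.001,0.005,-0.0,0.26,-0.02,1.02,1],
[0.001,0.005,-0.0,0.25,-0.01,1.03,1]]
```

Call:
drive_tool(increments=[[0,0.005,0,0.2,0,1.0,1],[0,0.004,0,0.15,0,0.6,1],[0,0,0,0,0,0,1],[0,0,0,0,0,0,1]])

```text
time_s: 6.75
ee_pos: [0.6534, 0.1912, 0.0244]
eef_rot: [0.0, 0.025, 1.0, 0.001]
force: [0.0, 1.0, -1.3]
finger_gap: 0.0296
```

Run:
```python
from h import *
plan([.6515,.1914,.021],177.2,1,n=2)
```

```text
t 6.75 at [0.6534 0.1912 0.0244] yaw 177.1 gap 0.0296 n 2
[[0.001,0.0,-0.001,0.1,0.0,0.17,1],
[0.001,0.0,-0.001,0.1,0.0,0.17,1]]
```

Call:
drive_tool(increments=[[0,0,0,0.1,0,0.2,1],[0,0,0,0.06,0,0.2,1],[0,0,0,0,0,0,1]])

```text
time_s: 7.05
ee_pos: [0.6516, 0.1915, 0.0201]
eef_rot: [0.0, 0.025, 1.0, 0.001]
force: [-0.7, 0.5, -0.7]
finger_gap: 0.0297
```

Run:
```python
from h import *
print(arm.read_state()["force"])
plan([.6515,.1914,.021],177.2,1,n=2)
```

```text
[-0.70598678  0.45057646 -0.69658109]
t 7.05 at [0.6516 0.1915 0.0201] yaw 177.1 gap 0.0297 n 2
[[0.001,0.0,-0.001,0.0,-0.0,-0.05,1],
[0.001,0.0,-0.001,0.0,-0.0,-0.05,1]]
```

Call:
drive_tool(increments=[[0,0,0,0,0,0,0.2],[0,0,0,0,0,0,0],[0,0,0,0,0,0,-0.3],[0,0,0,0,0,-2,-0.4],[0,0,0,0,0,-4,-0.4],[0,0,0,0,0,-4,-0.4],[0,0,0,0,0,0,-0.4],[0,0,0,0,0,0,-0.4]])

```text
time_s: 7.85
ee_pos: [0.6513, 0.1912, 0.1239]
eef_rot: [0.0, 0.025, 1.0, 0.001]
force: [-0.7, -0.4, -1.0]
finger_gap: 0.0599
```

Run:
```python
from h import *
s,p,d,K,R,o=snap("w7")
h=cv2.cvtColor(p,cv2.COLOR_RGB2HSV)
m=(h[...,0]<18)&(h[...,1]>110)&(h[...,2]>60)
rect(m,.026,K,R,o)
plan([.66,.19,.20],177.2,-1,n=3)
```

```text
t 7.85 [0.6513 0.1912 0.1239] yaw 177.1 gap 0.0599
blob (np.int32(1316), [277.0, 219.0], [651.5, 190.4], [32.2, 46.5], 88.3)
blob (np.int32(384), [97.0, 244.0], [672.9, 25.8], [29.2, 19.1], 35.4)
t 7.9 at [0.6517 0.1913 0.1247] yaw 177.1 gap 0.0597 n 3
[[0.001,0.001,-0.0,-0.28,-0.02,-2.51,-1],
[0.001,0.001,-0.0,-0.28,-0.02,-2.51,-1],
[0.001,0.001,-0.0,-0.28,-0.03,-2.51,-1]]
```

View pics/w7.png

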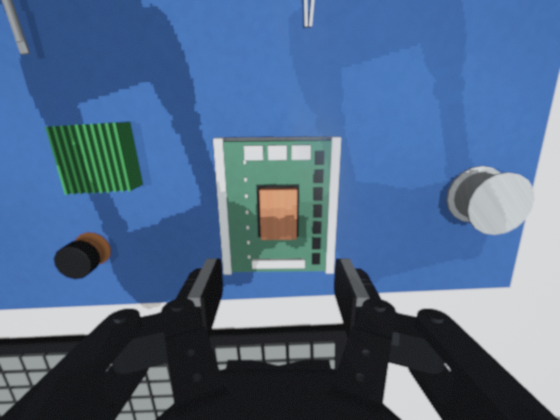

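Run:
```python
from h import *
plan([.45,-.09,.18],121,-1,n=8)
```

```text
t 7.9 at [0.6517 0.1913 0.1247] yaw 177.1 gap 0.0597 n 8
[[0.0,0.0,0.122,2.34,-3.64,-0.71,-1],
[0.0,0.0,0.122,1.88,-3.89,-0.71,-1],
[0.0,0.0,0.122,1.39,-4.1,-0.7,-1],
[0.0,0.0,0.122,0.88,-4.23,-0.7,-1],
[0.0,0.0,0.122,0.35,-4.31,-0.7,-1],
[0.0,0.0,0.122,-0.17,-4.32,-0.7,-1],
[0.0,0.0,0.122,-0.7,-4.27,-0.7,-1],
[0.0,0.0,0.122,-1.22,-4.15,-0.69,-1]]
```

Call:
drive_tool(increments=[[0,0,0.122,2.34,-3.64,-0.71,-1],[0,0,0.122,1.88,-3.89,-0.71,-1],[0,0,0.122,1.39,-4.1,-0.7,-1],[0,0,0.122,0.88,-4.23,-0.7,-1],[0,0,0.122,0.35,-4.31,-0.7,-1],[0,0,0.122,-0.17,-4.32,-0.7,-1],[0,0,0.122,-0.7,-4.27,-0.7,-1],[0,0,0.122,-1.22,-4.15,-0.69,-1]])

```text
time_s: 8.7
ee_pos: [0.4368, -0.0925, 0.1658]
eef_rot: [-0.01, 0.504, 0.864, -0.004]
force: [0.1, -1.0, 0.7]
finger_gap: 0.0857
```

Call:
drive_tool(increments=[[0,0,0,0,0,0,-1],[0,0,0,0,0,0,-1],[0,0,0,0,0,0,-1]])

```text
time_s: 9.0
ee_pos: [0.4341, -0.0959, 0.1643]
eef_rot: [-0.01, 0.507, 0.862, -0.005]
force: [0.1, 0.4, 0.2]
finger_gap: 0.0858
```

Run:
```python
from h import *
s,p,d,K,R,o=snap("w8")
W=cloud(d,K,R,o); z=W[...,2]
m=(z>.018)&(z<.035)&(d>0); print("top z")
rect(m,.026,K,R,o)
```

```text
t 9.0 [ 0.4341 -0.0959  0.1643] yaw 119.0 gap 0.0858
top z
blob (np.int32(2674), [148.0, 243.0], [333.4, -207.0], [58.1, 59.8], 15.5)
blob (np.int32(1763), [313.0, 107.0], [416.8, -4.7], [63.8, 23.5], 3.7)
blob (np.int32(1034), [542.0, 235.0], [682.4, 1.0], [35.8, 40.1], 45.0)
blob (np.int32(686), [281.0, 223.0], [444.2, -116.5], [55.7, 16.6], 33.9)
blob (np.int32(437), [104.0, 318.0], [323.3, -322.3], [51.6, 21.9], 59.6)
```

View pics/w8.png

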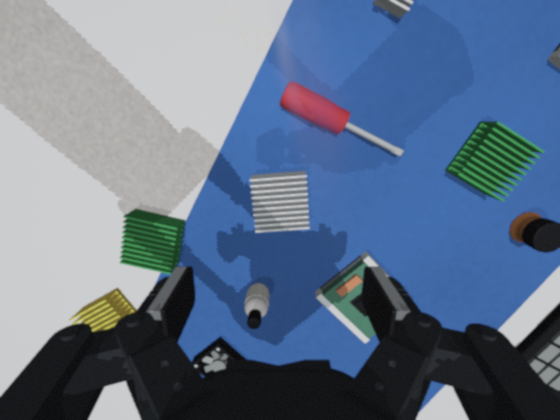

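Run:
```python
from h import *
f=np.load("w8.npz",allow_pickle=True); s=f["s"].item(); K,R,o=cam("wrist",s)
p=f["p"].astype(int); m=((p.max(2)-p.min(2))<45)&(p.min(2)>70); m[:165]=0;m[240:]=0;m[:,:240]=0;m[:,320:]=0
m=cv2.morphologyEx(m.astype(np.uint8),cv2.MORPH_CLOSE,np.ones((7,7)))
rect(m,.026,K,R,o)
c=onplane([(250,175),(306,172),(309,231),(255,234)],.026,K,R,o); print(c.round(4),c.mean(0))
plan([.437,-.097,.06],c[0,0]*0+119.5,-1,n=3)
```

```text
blob (np.int32(3278), [280.0, 201.0], [432.8, -98.7], [56.7, 61.1], 33.7)
[[ 0.394  -0.0883  0.026 ]
 [ 0.4401 -0.0591  0.026 ]
 [ 0.4741 -0.1103  0.026 ]
 [ 0.4271 -0.1408  0.026 ]] [ 0.43382309 -0.09962474  0.026     ]
t 9.05 at [ 0.4342 -0.0956  0.1641] yaw 119.0 gap 0.0854 n 3
[[-0.006,-0.004,-0.003,-0.13,0.12,3.47,-1],
[-0.006,-0.004,-0.003,-0.12,0.1,3.47,-1],
[-0.006,-0.004,-0.003,-0.1,0.08,3.47,-1]]
```

Run:
```python
from h import *
plan([.435,-.098,.075],122.7,-1,n=3)
```

```text
t 9.05 at [ 0.4342 -0.0956  0.1641] yaw 119.0 gap 0.0854 n 3
[[-0.006,-0.005,-0.021,-0.12,0.04,2.97,-1],
[-0.006,-0.005,-0.021,-0.11,0.02,2.97,-1],
[-0.006,-0.005,-0.021,-0.09,0.0,2.97,-1]]
```

Call:
drive_tool(increments=[[-0.006,-0.005,-0.021,-0.1,0.03,3,-1],[-0.006,-0.005,-0.021,-0.05,0.02,3,-1],[-0.004,-0.003,-0.018,-0.05,0,2.2,-1],[0,0,0,0,0,0,-1],[0,0,0,0,0,0,-1]])

```text
time_s: 9.55
ee_pos: [0.4369, -0.0919, 0.078]
eef_rot: [-0.002, 0.475, 0.88, -0.0]
force: [-0.1, 0.7, 1.0]
finger_gap: 0.0853
```

Run:
```python
from h import *
s,p,d,K,R,o=snap("w9")
p=p.astype(int); m=((p.max(2)-p.min(2))<45)&(p.min(2)>70); m[:165]=0;m[300:]=0;m[:,:220]=0;m[:,340:]=0
m=cv2.morphologyEx(m.astype(np.uint8),cv2.MORPH_CLOSE,np.ones((7,7)))
rect(m,.026,K,R,o)
```

```text
t 9.55 [ 0.4369 -0.0919  0.078 ] yaw 123.3 gap 0.0853
blob (np.int32(6246), [270.0, 233.0], [432.1, -97.4], [56.5, 63.0], 33.6)
```

View pics/w9.png

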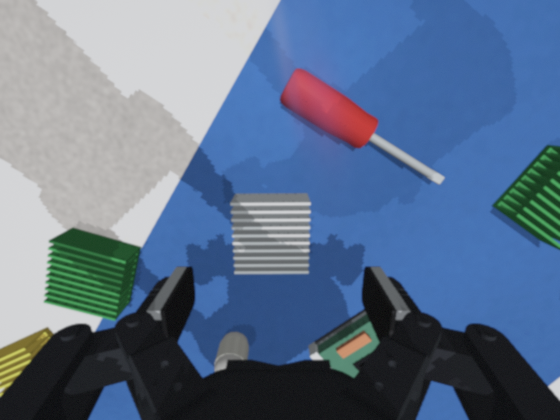

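Run:
```python
from h import *
plan([.434,-.1003,.03],123.6,-1,n=2)
```

```text
t 9.6 at [ 0.4368 -0.0919  0.078 ] yaw 123.3 gap 0.0855 n 2
[[-0.001,-0.002,-0.003,-0.28,-0.34,2.4,-1],
[-0.001,-0.002,-0.003,-0.28,-0.34,2.4,-1]]
```

Call:
drive_tool(increments=[[0,0,0,-0.25,-0.3,2.2,-1],[0,0,0,-0.2,-0.25,2,-1],[0,0,0,0,0,0,-1],[0,0,0,0,0,0,-1]])

```text
time_s: 10.0
ee_pos: [0.4389, -0.0985, 0.0417]
eef_rot: [0.002, 0.474, 0.881, 0.001]
force: [-0.5, -0.4, 0.6]
finger_gap: 0.0854
```

Run:
```python
from h import *
plan([.434,-.1003,.003],123.6,-1,n=2)
```

```text
t 10.0 at [ 0.4389 -0.0985  0.0417] yaw 123.4 gap 0.0854 n 2
[[0.002,0.002,-0.002,0.07,-0.26,1.93,-1],
[0.002,0.002,-0.002,0.06,-0.26,1.93,-1]]
```

Call:
drive_tool(increments=[[0.002,0.002,0,0.05,-0.25,1.9,-1],[0,0,0,0.05,-0.2,1.6,-1],[0,0,0,0,0,0,-1],[0,0,0,0,0,0,-1]])

```text
time_s: 10.4
ee_pos: [0.4394, -0.1008, 0.014]
eef_rot: [0.006, 0.474, 0.881, 0.002]
force: [0.3, 0.0, -0.1]
finger_gap: 0.0853
```

Run:
```python
from h import *
print(arm.read_state()["force"])
plan([.434,-.1003,.003],123.6,-1,n=2)
```

```text
[ 0.31859497  0.04187479 -0.07006614]
t 10.4 at [ 0.4394 -0.1008  0.014 ] yaw 123.4 gap 0.0853 n 2
[[0.004,0.005,-0.001,0.18,-0.22,0.55,-1],
[0.004,0.005,-0.001,0.17,-0.21,0.55,-1]]
```

Call:
drive_tool(increments=[[0.004,0.005,0,0.18,-0.22,0.6,-1],[0.004,0.005,0,0.17,-0.21,0.6,-1],[0,0,0,0,0,0,-1],[0,0,0,0,0,0,-1]])

```text
time_s: 10.8
ee_pos: [0.4358, -0.1006, 0.0049]
eef_rot: [0.002, 0.474, 0.881, 0.001]
force: [-0.4, -0.4, 0.2]
finger_gap: 0.0853
```

Run:
```python
from h import *
print(arm.read_state()["force"])
plan([.434,-.1003,.003],123.6,-1,n=2)
s,p,d,K,R,o=snap("w10")
```

```text
[-0.44128186 -0.37087667  0.16118378]
t 10.8 at [ 0.4358 -0.1006  0.0049] yaw 123.5 gap 0.0853 n 2
[[0.002,0.001,-0.001,0.06,-0.07,0.09,-1],
[0.002,0.001,-0.001,0.06,-0.07,0.09,-1]]
t 10.8 [ 0.4358 -0.1006  0.0049] yaw 123.5 gap 0.0853
```

View pics/w10.png

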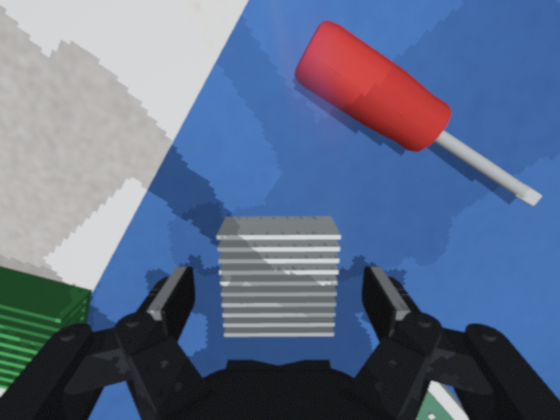

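Close.

Call:
drive_tool(increments=[[0,0,0,0,0,0.1,-0.3],[0,0,0,0,0,0,0.2],[0,0,0,0,0,0,1],[0,0,0,0,0,0,1],[0,0,0,0,0,0,1]])

```text
time_s: 11.35
ee_pos: [0.4362, -0.1007, 0.0044]
eef_rot: [0.002, 0.474, 0.881, 0.001]
force: [-0.6, -0.1, 1.3]
finger_gap: 0.0545
```

Run:
```python
from h import *
s,p,d,K,R,o=snap("w11"); print(s["force"])
W=cloud(d,K,R,o); T=(W-s["ee_pos"])@rot(s["eef_rot"])
m=(np.abs(T[...,0])<.045)&(np.abs(T[...,1])<.027)&(W[...,2]>.02)&(W[...,2]<.032)&(d>0)
print(np.percentile(T[m],[1,50,99],axis=0).round(4))
```

```text
t 11.35 [ 0.4362 -0.1007  0.0044] yaw 123.5 gap 0.0545
[-0.60892368 -0.08984581  1.34086474]
[[-0.0261 -0.0265 -0.0229]
 [ 0.0034 -0.0003 -0.0202]
 [ 0.0297  0.0259 -0.0158]]
```

View pics/w11.png

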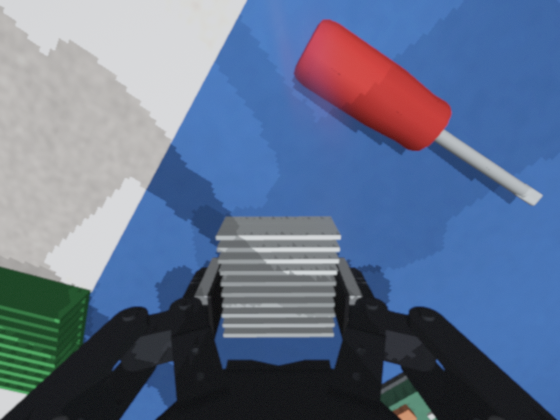

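Call:
drive_tool(increments=[[0,0,0,0,0,-2.5,1],[0,0,0,0,0,-4,1],[0,0,0,0,0,-4,1],[0,0,0,0,0,0,1],[0,0,0,0,0,0,1]])

```text
time_s: 11.9
ee_pos: [0.4332, -0.1, 0.1091]
eef_rot: [-0.001, 0.474, 0.881, 0.0]
force: [-0.8, -0.4, -1.2]
finger_gap: 0.0546
```

Run:
```python
from h import *
s,p,d,K,R,o=snap("w12"); print(s["force"])
W=cloud(d,K,R,o); T=(W-s["ee_pos"])@rot(s["eef_rot"])
m=(np.abs(T[...,0])<.045)&(np.abs(T[...,1])<.026)&(T[...,2]<-.01)&(T[...,2]>-.03)&(d>0)
print(np.percentile(T[m],[1,50,99],axis=0).round(4))
plan([.645,.185,.14],177.2,1,n=8)
```

```text
t 11.9 [ 0.4332 -0.1     0.1091] yaw 123.5 gap 0.0546
[-0.81297338 -0.39572811 -1.23970851]
[[-0.026  -0.0254 -0.0241]
 [ 0.0052  0.0005 -0.0197]
 [ 0.0297  0.0258 -0.0114]]
t 11.95 at [ 0.4335 -0.1     0.1095] yaw 123.5 gap 0.0545 n 8
[[0.0,-0.0,-0.117,1.52,4.17,-0.38,1],
[0.0,-0.0,-0.117,1.02,4.32,-0.38,1],
[0.0,-0.0,-0.117,0.51,4.41,-0.38,1],
[0.0,-0.0,-0.117,-0.01,4.44,-0.38,1],
[0.0,-0.0,-0.117,-0.53,4.4,-0.38,1],
[0.0,-0.0,-0.117,-1.04,4.31,-0.38,1],
[0.0,-0.0,-0.117,-1.54,4.16,-0.38,1],
[0.0,-0.0,-0.117,-2.02,3.95,-0.38,1]]
```

View pics/w12.png

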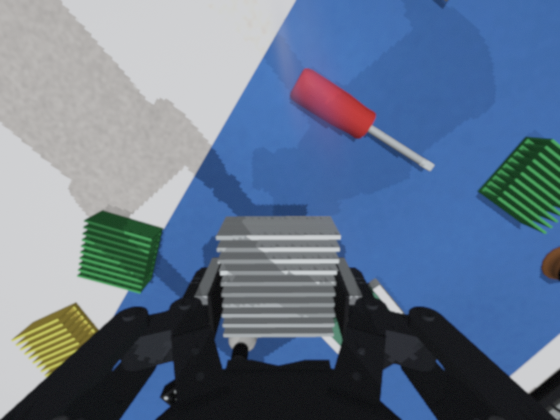

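Held well. On to the main board.

Call:
drive_tool(increments=[[0,0,-0.117,1.52,4.17,-0.5,1],[0,0,-0.117,1.02,4.32,-0.5,1],[0,0,-0.117,0.51,4.41,-0.5,1],[0,0,-0.117,-0.01,4.44,-0.5,1],[0,0,-0.117,-0.53,4.4,-0.4,1],[0,0,-0.117,-1.04,4.31,-0.4,1],[0,0,-0.117,-1.54,4.16,-0.4,1],[0,0,-0.117,-2.02,3.95,-0.4,1]])

```text
time_s: 12.75
ee_pos: [0.6426, 0.1922, 0.1274]
eef_rot: [-0.012, 0.013, 1.0, -0.002]
force: [0.5, -0.8, -0.9]
finger_gap: 0.0548
```

Call:
drive_tool(increments=[[0,0,0,0,0,0,1],[0,0,0,0,0,0,1]])

```text
time_s: 12.95
ee_pos: [0.6425, 0.1971, 0.1191]
eef_rot: [-0.016, 0.009, 1.0, -0.002]
force: [-0.0, -0.1, -1.4]
finger_gap: 0.0546
```

Run:
```python
from h import *
plan([.653,.1905,.075],177.6,1,n=2)
```

```text
t 12.95 at [0.6425 0.1971 0.1191] yaw 179.0 gap 0.0546 n 2
[[-0.003,-0.016,0.012,-0.6,-0.31,2.19,1],
[-0.003,-0.016,0.012,-0.57,-0.31,2.2,1]]
```

Call:
drive_tool(increments=[[-0.003,-0.016,0.012,-0.5,-0.28,2.2,1],[-0.003,-0.016,0.012,-0.4,-0.25,2,1],[0,0,0,0,0,0,1],[0,0,0,0,0,0,1]])

```text
time_s: 13.35
ee_pos: [0.6474, 0.1882, 0.0723]
eef_rot: [-0.003, 0.023, 1.0, -0.001]
force: [-0.2, 0.7, -1.3]
finger_gap: 0.0549
```

Run:
```python
from h import *
plan([.653,.1905,.045],177.6,1,n=2)
s,p,d,K,R,o=snap("w13")
```

```text
t 13.35 at [0.6474 0.1882 0.0723] yaw 177.3 gap 0.0549 n 2
[[-0.001,-0.003,-0.002,-0.28,0.13,1.36,1],
[-0.001,-0.003,-0.002,-0.28,0.13,1.36,1]]
t 13.35 [0.6474 0.1882 0.0723] yaw 177.3 gap 0.0549
```

View pics/w13.png

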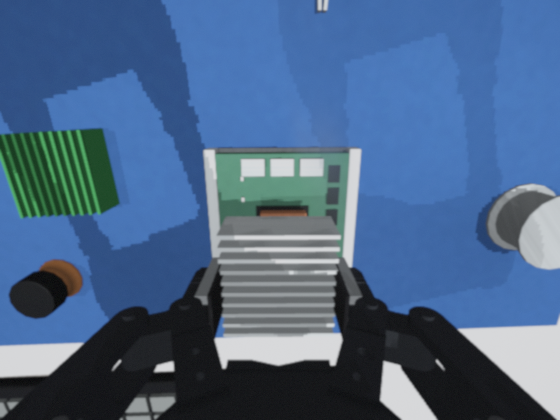

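Call:
drive_tool(increments=[[-0.001,-0.003,0,-0.25,0.12,1.3,1],[-0.001,-0.003,0,-0.2,0.1,1.1,1],[0,0,0,0,0,0,1],[0,0,0,0,0,0,1]])

```text
time_s: 13.8
ee_pos: [0.6532, 0.1899, 0.0494]
eef_rot: [0.002, 0.024, 1.0, 0.001]
force: [1.1, 0.5, -1.6]
finger_gap: 0.0544
```

Run:
```python
from h import *
plan([.653,.1905,.0315],177.6,1,n=2)
```

```text
t 13.8 at [0.6532 0.1899 0.0494] yaw 177.3 gap 0.0544 n 2
[[0.001,0.002,-0.003,0.01,0.03,0.89,1],
[0.001,0.002,-0.003,0.01,0.03,0.89,1]]
```

Call:
drive_tool(increments=[[0.001,0.002,0,0.05,0.03,0.7,1],[0.001,0.002,0,0,0.03,0.5,1],[0,0,0,0,0,0.2,1],[0,0,0,0,0,0,1]])

```text
time_s: 14.2
ee_pos: [0.6529, 0.1909, 0.0347]
eef_rot: [0.0, 0.024, 1.0, -0.0]
force: [-0.3, -0.1, -1.6]
finger_gap: 0.0546
```

Run:
```python
from h import *
print(arm.read_state()["force"])
plan([.653,.1905,.0315],177.6,1,n=2)
```

```text
[-0.31422378 -0.14736001 -1.57241821]
t 14.2 at [0.6529 0.1909 0.0347] yaw 177.3 gap 0.0546 n 2
[[-0.0,0.0,-0.003,-0.0,-0.02,0.16,1],
[-0.0,0.0,-0.003,-0.0,-0.02,0.16,1]]
```

Call:
drive_tool(increments=[[0,0,0,0,0,0.2,1],[0,0,0,0,0,0.15,1],[0,0,0,0,0,0,1]])

```text
time_s: 14.5
ee_pos: [0.6531, 0.191, 0.0312]
eef_rot: [0.0, 0.024, 1.0, -0.0]
force: [-0.5, 0.4, -1.1]
finger_gap: 0.0546
```

Run:
```python
from h import *
print(arm.read_state()["force"])
plan([.653,.1905,.0305],177.6,1,n=2)
```

```text
[-0.49365259  0.38387216 -1.12177321]
t 14.5 at [0.6531 0.191  0.0312] yaw 177.3 gap 0.0546 n 2
[[-0.0,0.0,-0.003,0.0,-0.02,0.04,1],
[-0.0,0.0,-0.003,0.0,-0.02,0.04,1]]
```

Call:
drive_tool(increments=[[0,0,0,0,0,0.04,1],[0,0,0,0,0,0,-0.4],[0,0,0,0,0,0,-1],[0,0,0,0,0,0,-1],[0,0,0,0,0,-2,-1],[0,0,0,0,0,-4,-1],[0,0,0,0,0,-4,-1],[0,0,0,0,0,0,-1]])

```text
time_s: 15.3
ee_pos: [0.6527, 0.1909, 0.1343]
eef_rot: [-0.0, 0.024, 1.0, -0.0]
force: [-0.3, -0.0, 0.8]
finger_gap: 0.0852
```

Run:
```python
from h import *
s,p,d,K,R,o=snap("w14")
p=p.astype(int); m=((p.max(2)-p.min(2))<40)&(p.min(2)>60)
W=cloud(d,K,R,o); z=W[...,2]
m=(z>.04)&(z<.065)&(d>0); rect(m,.052,K,R,o)
```

```text
t 15.3 [0.6527 0.1909 0.1343] yaw 177.3 gap 0.0852
blob (np.int32(3931), [278.0, 218.0], [652.0, 190.0], [55.9, 52.1], 87.3)
blob (np.int32(354), [278.0, 183.0], [621.6, 191.6], [55.1, 4.0], 87.3)
```

View pics/w14.png

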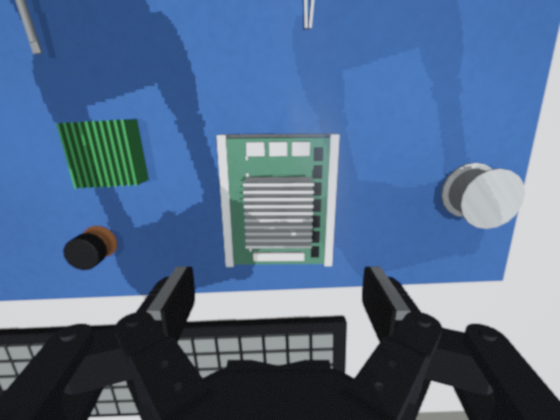

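Run:
```python
from h import *
plan([.475,-.32,.18],77.5,-1,n=13)
```

```text
t 15.35 at [0.6518 0.1907 0.1311] yaw 177.3 gap 0.0853 n 13
[[-0.0,-0.0,0.134,1.17,-3.99,-0.37,-1],
[-0.0,-0.0,0.134,0.63,-4.11,-0.37,-1],
[-0.0,-0.0,0.134,0.08,-4.16,-0.37,-1],
[-0.0,-0.0,0.134,-0.48,-4.13,-0.37,-1],
[-0.0,-0.0,0.134,-1.03,-4.03,-0.37,-1],
[-0.0,-0.0,0.134,-1.56,-3.86,-0.37,-1],
[-0.0,-0.0,0.134,-2.06,-3.61,-0.37,-1],
[-0.0,-0.0,0.134,-2.52,-3.31,-0.37,-1],
[-0.0,-0.0,0.134,-2.94,-2.94,-0.38,-1],
[-0.0,-0.0,0.134,-3.31,-2.52,-0.38,-1],
[-0.0,-0.0,0.134,-3.61,-2.06,-0.38,-1],
[-0.0,-0.0,0.134,-3.86,-1.55,-0.38,-1],
[-0.0,-0.0,0.134,-4.03,-1.03,-0.38,-1]]
```

Call:
drive_tool(increments=[[0,0,0.134,1.17,-3.99,-0.6,-1],[0,0,0.134,0.63,-4.11,-0.6,-1],[0,0,0.134,0.08,-4.16,-0.6,-1],[0,0,0.134,-0.48,-4.13,-0.6,-1],[0,0,0.134,-1.03,-4.03,-0.6,-1],[0,0,0.134,-1.56,-3.86,-0.6,-1],[0,0,0.134,-2.06,-3.61,-0.5,-1]])

```text
time_s: 16.05
ee_pos: [0.5479, -0.0869, 0.1624]
eef_rot: [-0.008, 0.484, 0.875, -0.004]
force: [-0.1, -0.7, -0.2]
finger_gap: 0.0854
```

Run:
```python
from h import *
plan([.475,-.32,.17],77.5,-1,n=6)
```

```text
t 16.05 at [ 0.5479 -0.0869  0.1624] yaw 122.0 gap 0.0854 n 6
[[-0.003,-0.0,0.13,-2.65,-3.09,-0.1,-1],
[-0.003,-0.0,0.13,-3.03,-2.73,-0.11,-1],
[-0.003,-0.0,0.13,-3.35,-2.31,-0.12,-1],
[-0.003,-0.0,0.13,-3.62,-1.86,-0.12,-1],
[-0.003,-0.0,0.13,-3.83,-1.37,-0.13,-1],
[-0.003,-0.0,0.13,-3.98,-0.87,-0.13,-1]]
```

Call:
drive_tool(increments=[[-0.003,0,0.13,-2.65,-3.09,-0.2,-1],[-0.003,0,0.13,-3.03,-2.73,-0.2,-1],[-0.003,0,0.13,-3.35,-2.31,-0.2,-1],[-0.003,0,0.13,-3.62,-1.86,-0.2,-1],[-0.003,0,0.13,-3.83,-1.37,-0.2,-1],[-0.003,0,0.12,-3.5,-0.8,-0.2,-1],[0,0,0,0,0,0,-1],[0,0,0,0,0,0,-1]])

```text
time_s: 16.85
ee_pos: [0.4629, -0.3263, 0.1649]
eef_rot: [-0.006, 0.791, 0.612, -0.002]
force: [-0.4, 0.9, -0.9]
finger_gap: 0.0855
```

Run:
```python
from h import *
s,p,d,K,R,o=snap("w15")
m=(p.max(2)<70)
W=cloud(d,K,R,o); m&=(W[...,2]<.03)&(d>0)
m=cv2.morphologyEx(m.astype(np.uint8),cv2.MORPH_CLOSE,np.ones((7,7)))
rect(m,.015,K,R,o)
```

```text
t 16.85 [ 0.4629 -0.3263  0.1649] yaw 75.5 gap 0.0855
blob (np.int32(4715), [438.0, 208.0], [619.3, -381.0], [56.1, 100.1], 70.9)
blob (np.int32(3807), [121.0, 111.0], [335.1, -209.4], [61.7, 58.9], 15.3)
blob (np.int32(1552), [290.0, 196.0], [471.5, -328.9], [51.2, 48.1], 71.4)
```

View pics/w15.png

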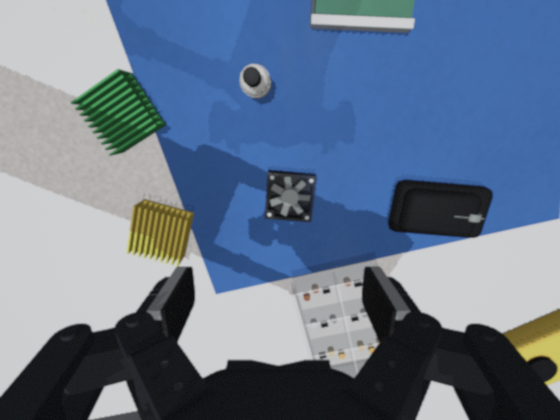

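Run:
```python
from h import *
plan([.4712,-.3285,.06],73.5,-1,n=3)
```

```text
t 16.9 at [ 0.463  -0.326   0.1647] yaw 75.5 gap 0.0855 n 3
[[-0.004,-0.001,0.012,-0.03,0.33,3.49,-1],
[-0.004,-0.001,0.012,-0.02,0.32,3.49,-1],
[-0.004,-0.001,0.012,-0.01,0.3,3.49,-1]]
```

Call:
drive_tool(increments=[[-0.004,-0.001,0.012,-0.03,0.25,3.5,-1],[-0.004,-0.001,0.012,-0.02,0.25,3.4,-1],[-0.004,-0.001,0.012,-0.01,0.2,2.6,-1],[0,0,0,0,0,0,-1],[0,0,0,0,0,0,-1]])

```text
time_s: 17.4
ee_pos: [0.4721, -0.3221, 0.067]
eef_rot: [-0.0, 0.798, 0.603, 0.001]
force: [-0.5, 0.2, 0.9]
finger_gap: 0.0854
```

Run:
```python
from h import *
s,p,d,K,R,o=snap("w16")
m=(p.max(2)<70)
W=cloud(d,K,R,o); m&=(W[...,2]<.03)&(W[...,2]>.006)&(d>0)
m=cv2.morphologyEx(m.astype(np.uint8),cv2.MORPH_CLOSE,np.ones((7,7)))
rect(m,.015,K,R,o)
```

```text
t 17.4 [ 0.4721 -0.3221  0.067 ] yaw 74.1 gap 0.0854
blob (np.int32(9231), [490.0, 249.0], [618.8, -380.0], [58.0, 102.5], 70.9)
blob (np.int32(7114), [35.0, 127.0], [333.8, -208.0], [64.7, 62.2], 15.2)
blob (np.int32(1903), [283.0, 237.0], [472.0, -328.2], [51.9, 48.5], 70.9)
```

View pics/w16.png

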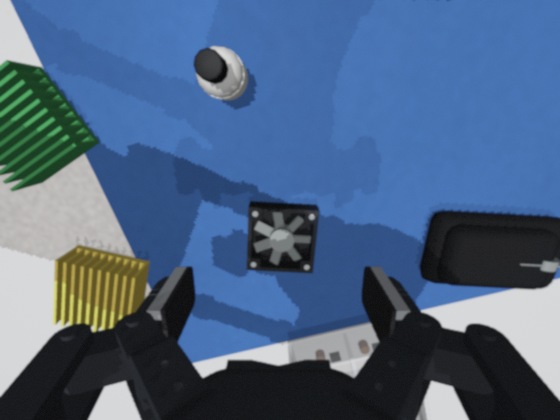

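Run:
```python
from h import *
plan([.472,-.329,.025],71,-1,n=2)
```

```text
t 17.45 at [ 0.472  -0.3219  0.0669] yaw 74.1 gap 0.0855 n 2
[[0.0,-0.001,0.027,-0.34,0.09,2.09,-1],
[0.0,-0.001,0.027,-0.34,0.1,2.09,-1]]
```

Call:
drive_tool(increments=[[0,-0.001,0.027,-0.3,0.05,2.1,-1],[0,-0.001,0.024,-0.3,0.05,1.7,-1],[0,0,0,0,0,0,-1],[0,0,0,0,0,0,-1]])

```text
time_s: 17.85
ee_pos: [0.4756, -0.329, 0.0368]
eef_rot: [0.006, 0.812, 0.584, 0.002]
force: [0.1, 0.4, 0.2]
finger_gap: 0.0855
```

Run:
```python
from h import *
plan([.472,-.329,.001],71,-1,n=2)
```

```text
t 17.85 at [ 0.4756 -0.329   0.0368] yaw 71.4 gap 0.0855 n 2
[[0.006,0.002,0.004,-0.05,-0.19,1.79,-1],
[0.006,0.002,0.004,-0.06,-0.18,1.79,-1]]
```

Call:
drive_tool(increments=[[0.006,0.002,0.003,-0.05,-0.19,1.7,-1],[0.004,0.002,0.003,-0.05,-0.15,1.5,-1],[0,0,0,0,0,0,-1],[0,0,0,0,0,0,-1]])

```text
time_s: 18.25
ee_pos: [0.4737, -0.3298, 0.0059]
eef_rot: [0.003, 0.813, 0.582, 0.002]
force: [-0.4, -0.3, 0.4]
finger_gap: 0.0853
```

Run:
```python
from h import *
print(arm.read_state()["force"])
plan([.472,-.329,.002],71,-1,n=2)
```

```text
[-0.39989562 -0.25549899  0.35790463]
t 18.25 at [ 0.4737 -0.3298  0.0059] yaw 71.2 gap 0.0853 n 2
[[0.003,0.0,0.001,0.01,-0.1,0.19,-1],
[0.003,0.0,0.001,0.01,-0.09,0.19,-1]]
```

Call:
drive_tool(increments=[[0.003,0,0,0.01,-0.1,0.2,-1],[0.003,0,0,0.01,-0.08,0.2,-0.6],[0,0,0,0,0,0,-0.2],[0,0,0,0,0,0,1],[0,0,0,0,0,0,1],[0,0,0,0,0,0,1]])

```text
time_s: 18.85
ee_pos: [0.4728, -0.3297, 0.0036]
eef_rot: [0.001, 0.813, 0.582, 0.0]
force: [-0.8, -0.6, -1.2]
finger_gap: 0.0482
```

Run:
```python
from h import *
s,p,d,K,R,o=snap("w17"); print(s["force"])
W=cloud(d,K,R,o); T=(W-s["ee_pos"])@rot(s["eef_rot"])
m=(np.abs(T[...,0])<.045)&(np.abs(T[...,1])<.023)&(W[...,2]>.01)&(W[...,2]<.02)&(d>0)
print(np.percentile(T[m],[1,50,99],axis=0).round(4))
```

```text
t 18.85 [ 0.4728 -0.3297  0.0036] yaw 71.2 gap 0.0482
[-0.78284515 -0.57893322 -1.23614331]
[[-0.0257 -0.0224 -0.0134]
 [ 0.0013  0.0001 -0.011 ]
 [ 0.0242  0.0229 -0.0065]]
```

View pics/w17.png

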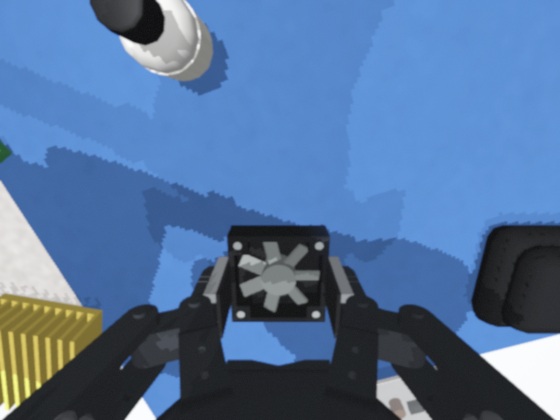

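Call:
drive_tool(increments=[[0,0,0,0,0,-2.5,1],[0,0,0,0,0,-4,1],[0,0,0,0,0,-4.5,1],[0,0,0,0,0,-2,1],[0,0,0,0,0,0,1]])

```text
time_s: 19.4
ee_pos: [0.471, -0.3281, 0.1344]
eef_rot: [-0.002, 0.813, 0.582, -0.001]
force: [0.2, -0.7, -0.0]
finger_gap: 0.0484
```

Run:
```python
from h import *
s,p,d,K,R,o=snap("w18"); print(s["force"])
plan([.645,.17,.155],87.3,1,n=12)
```

```text
t 19.4 [ 0.471  -0.3281  0.1344] yaw 71.2 gap 0.0484
[ 0.22275172 -0.68502639 -0.04944179]
t 19.45 at [ 0.4707 -0.3279  0.133 ] yaw 71.2 gap 0.0478 n 12
[[-0.001,-0.0,-0.023,4.4,0.03,-0.18,1],
[-0.001,-0.0,-0.023,4.39,0.14,-0.18,1],
[-0.001,-0.0,-0.023,4.39,0.24,-0.18,1],
[-0.001,-0.0,-0.023,4.38,0.34,-0.18,1],
[-0.001,-0.0,-0.023,4.37,0.45,-0.18,1],
[-0.001,-0.0,-0.023,4.36,0.55,-0.18,1],
[-0.001,-0.0,-0.023,4.35,0.65,-0.18,1],
[-0.001,-0.0,-0.023,4.33,0.75,-0.18,1],
[-0.001,-0.0,-0.023,4.31,0.85,-0.18,1],
[-0.001,-0.0,-0.023,4.29,0.96,-0.18,1],
[-0.001,-0.0,-0.023,4.27,1.06,-0.18,1],
[-0.001,-0.0,-0.023,4.24,1.16,-0.18,1]]
```

View pics/w18.png

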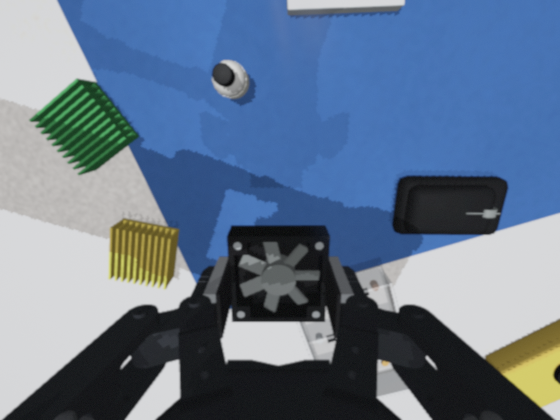

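Call:
drive_tool(increments=[[0,0,-0.023,4.4,0.03,-0.4,1],[0,0,-0.023,4.4,0.14,-0.4,1],[0,0,-0.023,4.4,0.24,-0.4,1],[0,0,-0.023,4.4,0.34,-0.4,1],[0,0,-0.023,4.4,0.45,-0.4,1],[0,0,-0.023,4.4,0.55,-0.4,1],[0,0,-0.023,4.4,0.65,-0.4,1]])

```text
time_s: 20.15
ee_pos: [0.5697, -0.0304, 0.1433]
eef_rot: [-0.012, 0.766, 0.643, -0.008]
force: [0.9, -1.3, -0.1]
finger_gap: 0.0484
```

Run:
```python
from h import *
plan([.649,.18,.15],87.3,1,n=5)
```

```text
t 20.15 at [ 0.5697 -0.0304  0.1433] yaw 80.0 gap 0.0484 n 5
[[-0.006,-0.001,-0.025,4.42,0.83,-0.14,1],
[-0.006,-0.001,-0.025,4.4,0.94,-0.14,1],
[-0.006,-0.001,-0.025,4.37,1.05,-0.14,1],
[-0.006,-0.001,-0.025,4.34,1.17,-0.14,1],
[-0.006,-0.001,-0.025,4.31,1.28,-0.14,1]]
```

Call:
drive_tool(increments=[[-0.006,0,-0.025,4.42,0.83,-0.2,1],[-0.006,0,-0.025,4.4,0.94,-0.2,1],[-0.006,0,-0.025,4.37,1.05,-0.2,1],[-0.006,0,-0.025,4.34,1.1,-0.2,1],[-0.006,0,-0.025,4.0,1.1,-0.2,1],[0,0,0,0,0,0,1],[0,0,0,0,0,0,1],[0,0,0,0,0,0,1]])

```text
time_s: 20.95
ee_pos: [0.6414, 0.1918, 0.1291]
eef_rot: [-0.01, 0.72, 0.694, -0.009]
force: [-0.4, -0.2, -0.9]
finger_gap: 0.0481
```

Run:
```python
from h import *
s,p,d,K,R,o=snap("w19"); print(s["force"])
plan([.6505,.1905,.09],87.3,1,n=2)
```

```text
t 20.95 [0.6414 0.1918 0.1291] yaw 88.0 gap 0.0481
[-0.43286996 -0.17338396 -0.92141261]
t 21.0 at [0.6413 0.1913 0.129 ] yaw 87.9 gap 0.0485 n 2
[[-0.013,-0.0,0.005,-0.03,0.51,1.94,1],
[-0.013,-0.0,0.005,-0.02,0.49,1.94,1]]
```

View pics/w19.png

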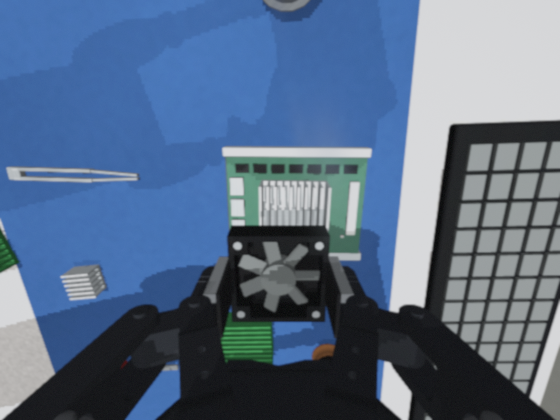

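Run:
```python
from h import *
f=np.load("w19.npz",allow_pickle=True); s=f["s"].item(); K,R,o=cam("wrist",s)
c=onplane([(260,184),(328,183),(330,220),(259,220)],.052,K,R,o);print(c.round(4)); print(c[:,0].mean())
f=np.load("w14.npz",allow_pickle=True); s=f["s"].item(); K,R,o=cam("wrist",s)
c=onplane([(243,183),(313,181),(312,247),(247,248)],.052,K,R,o);print(c.round(4)); print(c.mean(0))
```

```text
[[0.6253 0.2215 0.052 ]
 [0.6774 0.2208 0.052 ]
 [0.6795 0.1906 0.052 ]
 [0.6229 0.192  0.052 ]]
0.6512594983936846
[[0.6227 0.1634 0.052 ]
 [0.6237 0.2184 0.052 ]
 [0.6805 0.217  0.052 ]
 [0.6789 0.1621 0.052 ]]
[0.6514375  0.19023551 0.052     ]
```

Call:
drive_tool(increments=[[-0.013,0,0.005,-0.03,0.4,1.9,1],[-0.013,0,0.005,-0.02,0.35,1.6,1],[0,0,0,0,0,0,1],[0,0,0,0,0,0,1]])

```text
time_s: 21.4
ee_pos: [0.6481, 0.185, 0.0933]
eef_rot: [0.0, 0.726, 0.688, 0.0]
force: [-0.5, 0.5, -0.8]
finger_gap: 0.0483
```

Run:
```python
from h import *
plan([.6505,.1905,.07],87.3,1,n=2)
```

```text
t 21.4 at [0.6481 0.185  0.0933] yaw 86.9 gap 0.0483 n 2
[[0.0,-0.0,-0.003,0.28,0.11,1.16,1],
[0.0,-0.0,-0.003,0.28,0.11,1.16,1]]
```

Heatsink centre (0.6513, 0.1902) from both views.

Call:
drive_tool(increments=[[0,0,-0.003,0.26,0.14,1.2,1],[0,0,-0.002,0.22,0.12,1.0,1],[0,0,0,0,0,0,1],[0,0,0,0,0,0,1]])

```text
time_s: 21.8
ee_pos: [0.6519, 0.1888, 0.0718]
eef_rot: [0.001, 0.724, 0.689, 0.001]
force: [-0.0, -0.2, 0.3]
finger_gap: 0.0481
```

Run:
```python
from h import *
plan([.6512,.1902,.0565],87.3,1,n=2)
```

```text
t 21.8 at [0.6519 0.1888 0.0718] yaw 87.1 gap 0.0481 n 2
[[0.001,-0.0,-0.001,0.07,-0.04,0.77,1],
[0.001,-0.0,-0.001,0.07,-0.04,0.77,1]]
```

Call:
drive_tool(increments=[[0,0,0,0.07,-0.04,0.6,1],[0,0,0,0.07,-0.03,0.5,1],[0,0,0,0,0,0.2,1],[0,0,0,0,0,0,1]])

```text
time_s: 22.2
ee_pos: [0.6515, 0.1908, 0.0583]
eef_rot: [0.001, 0.724, 0.689, 0.002]
force: [0.7, -0.4, -0.3]
finger_gap: 0.0485
```

Run:
```python
from h import *
print(arm.read_state()["force"])
plan([.6512,.1902,.056],87.3,1,n=2)
```

```text
[ 0.72500773 -0.37314877 -0.33463735]
t 22.2 at [0.6515 0.1908 0.0583] yaw 87.2 gap 0.0485 n 2
[[0.002,-0.001,-0.001,-0.03,-0.01,0.11,1],
[0.002,-0.001,-0.001,-0.03,-0.01,0.11,1]]
```

Call:
drive_tool(increments=[[0,0,0,0,0,0.13,1],[0,0,0,0,0,0.1,1],[0,0,0,0,0,0,1]])

```text
time_s: 22.5
ee_pos: [0.6516, 0.1909, 0.0561]
eef_rot: [0.001, 0.724, 0.69, 0.002]
force: [0.2, 0.0, -0.0]
finger_gap: 0.0483
```

Run:
```python
from h import *
print(arm.read_state()["force"])
plan([.6512,.1902,.0556],87.3,1,n=2)
```

```text
[ 0.17971008  0.00718739 -0.02884748]
t 22.5 at [0.6516 0.1909 0.0561] yaw 87.2 gap 0.0483 n 2
[[0.002,-0.001,-0.001,-0.04,-0.02,0.02,1],
[0.002,-0.001,-0.001,-0.04,-0.02,0.02,1]]
```

Call:
drive_tool(increments=[[0,0,0,0,0,0.03,1],[0,0,0,0,0,0,-0.3],[0,0,0,0,0,0,-1],[0,0,0,0,0,0,-1],[0,0,0,0,0,-2,-1],[0,0,0,0,0,-4,-1],[0,0,0,0,0,-4,-1],[0,0,0,0,0,0,-1]])

```text
time_s: 23.3
ee_pos: [0.6504, 0.1905, 0.1577]
eef_rot: [0.0, 0.724, 0.689, 0.0]
force: [-0.1, -0.1, 0.9]
finger_gap: 0.0854
```

Run:
```python
from h import *
s,p,d,K,R,o=snap("w20")
W=cloud(d,K,R,o); z=W[...,2]
m=(z>.058)&(z<.08)&(d>0); m[300:]=0; rect(m,.067,K,R,o)
```

```text
t 23.3 [0.6504 0.1905 0.1577] yaw 87.2 gap 0.0854
blob (np.int32(2520), [279.0, 212.0], [650.0, 191.5], [51.6, 49.9], 87.2)
```

View pics/w20.png

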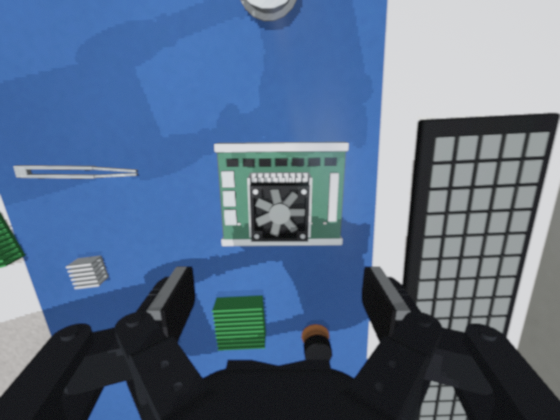

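Run:
```python
from h import *
plan([.435,.12,.17],88,-.4,n=5)
```

```text
t 23.35 at [0.6496 0.1903 0.1545] yaw 87.2 gap 0.0856 n 5
[[-0.001,0.0,-0.003,-1.62,-4.22,-0.3,-0.4],
[-0.001,0.0,-0.003,-1.6,-4.22,-0.3,-0.4],
[-0.001,0.0,-0.003,-1.59,-4.23,-0.3,-0.4],
[-0.001,0.0,-0.003,-1.58,-4.23,-0.3,-0.4],
[-0.001,0.0,-0.003,-1.57,-4.24,-0.31,-0.4]]
```

Call:
drive_tool(increments=[[0,0,-0.003,-1.6,-4.2,-0.6,-0.4],[0,0,-0.003,-1.6,-4.2,-0.6,-0.4],[0,0,-0.003,-1.6,-4.2,-0.5,-0.4],[0,0,-0.003,-1.4,-4.2,-0.4,-0.4],[0,0,0,-1.3,-3.6,-0.3,-0.4],[0,0,0,0,0,0,-0.4],[0,0,0,0,0,0,-0.4],[0,0,0,0,0,0,-0.4]])

```text
time_s: 24.15
ee_pos: [0.4326, 0.1214, 0.1626]
eef_rot: [-0.007, 0.72, 0.694, -0.012]
force: [-0.6, 0.2, 1.4]
finger_gap: 0.0595
```

Run:
```python
from h import *
s,p,d,K,R,o=snap("w21")
W=cloud(d,K,R,o); z=W[...,2]
m=(z>.012)&(z<.03)&(d>0); m[300:]=0; rect(m,.02,K,R,o)
```

```text
t 24.15 [0.4326 0.1214 0.1626] yaw 87.9 gap 0.0595
blob (np.int32(8728), [492.0, 113.0], [641.4, 190.6], [104.6, 117.1], 87.6)
blob (np.int32(2941), [437.0, 265.0], [596.2, 38.9], [62.8, 64.1], 0.8)
blob (np.int32(794), [283.0, 294.0], [435.4, 7.2], [15.9, 100.5], 89.1)
blob (np.int32(647), [281.0, 203.0], [430.6, 114.5], [27.9, 30.0], 4.9)
blob (np.int32(364), [509.0, 286.0], [678.9, 12.4], [33.6, 24.8], 40.4)
```

View pics/w21.png

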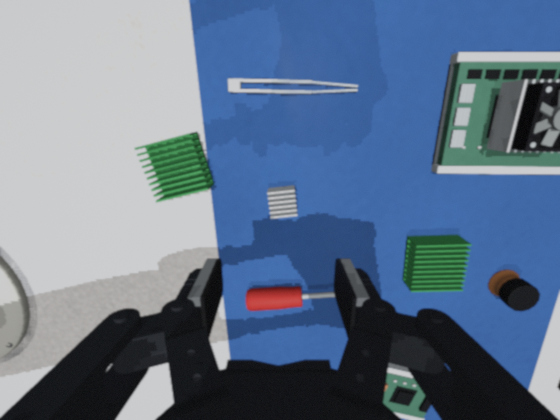

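Run:
```python
from h import *
plan([.4306,.1145,.06],93.5,-.4,n=3)
```

```text
t 24.2 at [0.4328 0.1214 0.1625] yaw 87.9 gap 0.06 n 3
[[-0.009,0.002,-0.033,-0.21,0.03,3.42,-0.4],
[-0.009,0.002,-0.033,-0.22,-0.01,3.42,-0.4],
[-0.009,0.002,-0.033,-0.22,-0.05,3.42,-0.4]]
```

Call:
drive_tool(increments=[[-0.009,0.002,-0.033,-0.2,0,3.4,-0.4],[-0.009,0.002,-0.033,-0.2,0,3.4,-0.4],[-0.006,0.001,-0.03,-0.15,-0.05,2.5,-0.4],[0,0,0,0,0,0,-0.4],[0,0,0,0,0,0,-0.4]])

```text
time_s: 24.7
ee_pos: [0.4344, 0.1165, 0.0661]
eef_rot: [-0.001, 0.685, 0.729, -0.002]
force: [0.7, -0.2, 0.7]
finger_gap: 0.0597
```

Run:
```python
from h import *
s,p,d,K,R,o=snap("w22")
W=cloud(d,K,R,o); z=W[...,2]
m=(z>.015)&(z<.03)&(d>0); m[300:]=0; rect(m,.02,K,R,o)
```

```text
t 24.7 [0.4344 0.1165 0.0661] yaw 93.6 gap 0.0597
blob (np.int32(568), [546.0, 138.0], [595.7, 192.7], [15.8, 14.6], 89.8)
blob (np.int32(556), [129.0, 211.0], [329.5, 127.2], [61.9, 4.8], 12.1)
blob (np.int32(536), [126.0, 203.0], [328.2, 133.1], [62.3, 4.5], 12.3)
blob (np.int32(527), [534.0, 169.0], [595.5, 173.0], [15.8, 16.0], 87.4)
blob (np.int32(514), [123.0, 194.0], [327.4, 139.1], [63.0, 4.1], 12.2)
```

View pics/w22.png

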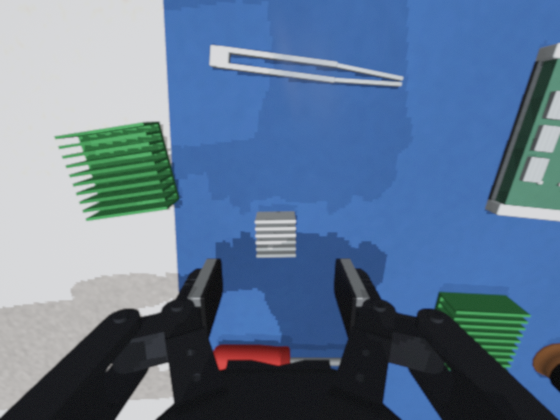

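Run:
```python
from h import *
f=np.load("w22.npz",allow_pickle=True); s=f["s"].item(); K,R,o=cam("wrist",s)
c=onplane([(256,221),(296,221),(297,258),(257,258)],.02,K,R,o);print(c.round(4)); c=c.mean(0);print(c)
plan([c[0],c[1],.02],93.8,-.4,n=2)
```

```text
[[0.4172 0.1258 0.02  ]
 [0.4446 0.1276 0.02  ]
 [0.4476 0.0994 0.02  ]
 [0.419  0.0975 0.02  ]]
[0.43209282 0.11256822 0.02      ]
t 24.75 at [0.4343 0.1165 0.066 ] yaw 93.6 gap 0.0595 n 2
[[-0.002,0.0,-0.002,-0.19,-0.11,2.3,-0.4],
[-0.002,0.0,-0.002,-0.19,-0.12,2.3,-0.4]]
```

Call:
drive_tool(increments=[[0,0,0,-0.18,-0.1,2.3,-0.4],[0,0,0,-0.15,-0.1,1.8,-0.4],[0,0,0,0,0,0,-0.4],[0,0,0,0,0,0,-0.4]])

```text
time_s: 25.15
ee_pos: [0.4376, 0.1143, 0.0314]
eef_rot: [0.001, 0.685, 0.728, 0.002]
force: [0.8, 0.8, -0.0]
finger_gap: 0.0596
```

Run:
```python
from h import *
plan([.432,.1126,.0035],93.8,-.4,n=2)
```

```text
t 25.15 at [0.4376 0.1143 0.0314] yaw 93.5 gap 0.0596 n 2
[[0.002,-0.0,-0.003,-0.07,-0.29,1.39,-0.4],
[0.002,-0.0,-0.003,-0.07,-0.29,1.4,-0.4]]
```

Call:
drive_tool(increments=[[0.002,0,-0.003,-0.07,-0.35,1.2,-0.4],[0.002,0,-0.002,-0.07,-0.3,1.2,-0.4],[0,0,0,0,0,0,-0.4],[0,0,0,0,0,0,-0.4]])

```text
time_s: 25.55
ee_pos: [0.4331, 0.113, 0.0092]
eef_rot: [0.002, 0.683, 0.73, 0.003]
force: [-0.5, 0.9, -0.3]
finger_gap: 0.0597
```

Run:
```python
from h import *
plan([.432,.1126,.0035],93.8,-.4,n=2)
print(arm.read_state()["force"])
```

```text
t 25.55 at [0.4331 0.113  0.0092] yaw 93.8 gap 0.0597 n 2
[[0.003,-0.001,-0.0,-0.02,-0.06,0.28,-0.4],
[0.003,-0.001,-0.0,-0.02,-0.06,0.28,-0.4]]
[-0.49796748  0.89832341 -0.25790366]
```

Call:
drive_tool(increments=[[0.003,0,0,-0.02,-0.05,0.3,-0.4],[0.002,0,0,0,-0.05,0.2,-0.4],[0,0,0,0,0,0,-0.1],[0,0,0,0,0,0,0.3],[0,0,0,0,0,0,1],[0,0,0,0,0,0,1],[0,0,0,0,0,0,1]])

```text
time_s: 26.25
ee_pos: [0.4329, 0.1129, 0.0052]
eef_rot: [0.0, 0.683, 0.73, 0.002]
force: [0.1, 0.4, -1.2]
finger_gap: 0.0267
```

Run:
```python
from h import *
s,p,d,K,R,o=snap("w23"); print(s["force"])
W=cloud(d,K,R,o); T=(W-s["ee_pos"])@rot(s["eef_rot"])
m=(np.abs(T[...,0])<.03)&(np.abs(T[...,1])<.013)&(W[...,2]>.013)&(W[...,2]<.026)&(d>0)
print(np.percentile(T[m],[1,50,99],axis=0).round(4))
```

```text
t 26.25 [0.4329 0.1129 0.0052] yaw 93.8 gap 0.0267
[ 0.12949328  0.43360643 -1.21644419]
[[-0.0129 -0.0127 -0.0183]
 [ 0.0032 -0.0002 -0.0139]
 [ 0.015   0.012  -0.0086]]
```

View pics/w23.png

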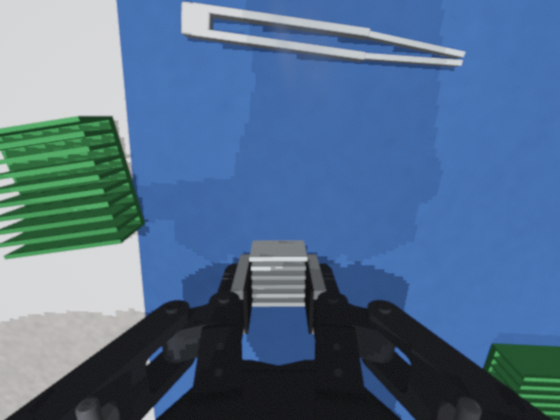

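Call:
drive_tool(increments=[[0,0,0,0,0,-2.5,1],[0,0,0,0,0,-4,1],[0,0,0,0,0,-4.5,1],[0,0,0,0,0,-3,1],[0,0,0,0,0,0,1]])

```text
time_s: 26.8
ee_pos: [0.4305, 0.1123, 0.1473]
eef_rot: [-0.002, 0.683, 0.73, -0.001]
force: [-0.6, -1.0, -0.6]
finger_gap: 0.0263
```

Run:
```python
from h import *
plan([.562,-.198,.15],74,1,n=8)
```

```text
t 26.8 at [0.4305 0.1123 0.1473] yaw 93.8 gap 0.0263 n 8
[[-0.001,-0.0,0.043,-3.98,1.38,-0.04,1],
[-0.001,-0.0,0.043,-3.92,1.55,-0.04,1],
[-0.001,-0.0,0.043,-3.84,1.72,-0.04,1],
[-0.001,-0.0,0.043,-3.77,1.89,-0.04,1],
[-0.001,-0.0,0.043,-3.68,2.05,-0.04,1],
[-0.001,-0.0,0.043,-3.59,2.2,-0.04,1],
[-0.001,-0.0,0.043,-3.49,2.36,-0.04,1],
[-0.001,-0.0,0.043,-3.39,2.51,-0.04,1]]
```

Call:
drive_tool(increments=[[0,0,0.043,-3.98,1.38,-0.2,1],[0,0,0.043,-3.92,1.55,-0.2,1],[0,0,0.043,-3.84,1.72,-0.2,1],[0,0,0.043,-3.77,1.89,-0.2,1],[0,0,0.043,-3.68,2.05,-0.2,1],[0,0,0.043,-3.59,2.2,-0.2,1],[0,0,0.043,-3.49,2.36,-0.2,1],[0,0,0.043,-3.2,2.3,-0.2,1]])

```text
time_s: 27.6
ee_pos: [0.5622, -0.2015, 0.1543]
eef_rot: [-0.005, 0.799, 0.601, -0.002]
force: [0.3, 0.5, 0.0]
finger_gap: 0.0264
```

Call:
drive_tool(increments=[[0,0,0,0,0,0,1],[0,0,0,0,0,0,1]])

```text
time_s: 27.8
ee_pos: [0.5617, -0.2061, 0.1497]
eef_rot: [-0.007, 0.801, 0.599, -0.004]
force: [0.5, -0.5, 0.2]
finger_gap: 0.0264
```

Run:
```python
from h import *
s,p,d,K,R,o=snap("w24"); print(s["force"])
cv2.imwrite("pics/w24z.png",cv2.resize(p[80:280,180:400,::-1],None,fx=3,fy=3,interpolation=cv2.INTER_CUBIC))
m=(p.max(2)<60); m[300:]=0;rect(m,.018,K,R,o)
m=(p.min(2)>130); m[300:]=0;rect(m,.018,K,R,o)
```

```text
t 27.8 [ 0.5617 -0.2061  0.1497] yaw 73.5 gap 0.0264
[ 0.46447491 -0.53996634  0.1743353 ]
blob (np.int32(2647), [526.0, 41.0], [797.8, -128.1], [40.0, 61.7], 0.1)
blob (np.int32(486), [329.0, 285.0], [588.9, -308.5], [42.9, 31.6], 74.3)
blob (np.int32(478), [227.0, 286.0], [475.7, -277.0], [42.0, 32.1], 74.3)
blob (np.int32(467), [282.0, 148.0], [578.6, -156.6], [25.2, 21.4], 76.9)
blob (np.int32(236), [184.0, 248.0], [450.7, -227.7], [22.4, 13.9], 28.0)
blob (np.int32(22335), [512.0, 161.0], [780.1, -241.0], [75.6, 308.8], 0.1)
blob (np.int32(13584), [36.0, 209.0], [355.8, -159.6], [256.8, 139.2], 56.8)
blob (np.int32(1037), [287.0, 106.0], [591.1, -124.3], [8.3, 87.8], 73.5)
blob (np.int32(854), [286.0, 182.0], [571.1, -190.0], [9.0, 88.4], 73.0)
blob (np.int32(588), [547.0, 36.0], [808.5, -132.8], [21.1, 15.6], 90.0)
```

View pics/w24.png

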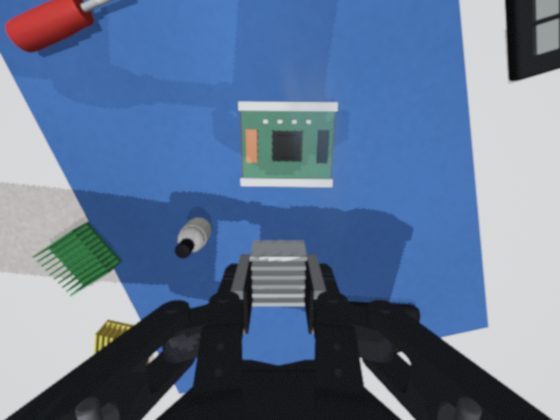

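View pics/w24z.png

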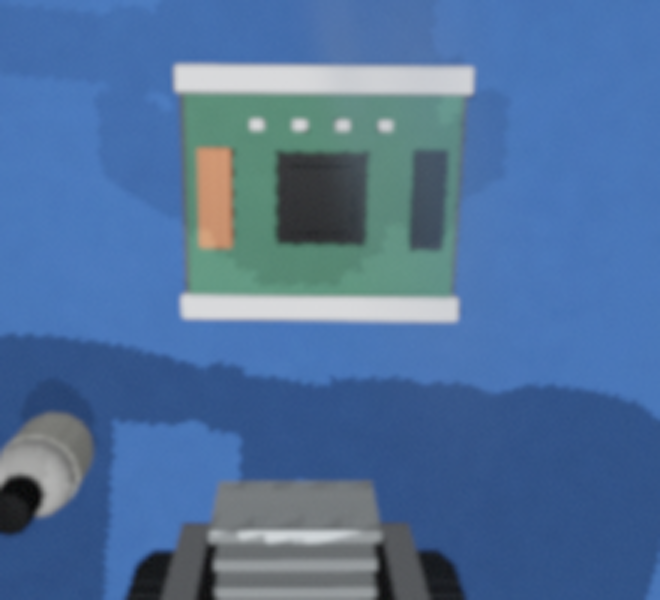

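Run:
```python
from h import *
f=np.load("w24.npz",allow_pickle=True); s=f["s"].item(); K,R,o=cam("wrist",s)
print(onplane([(287.3,146.2),(272.3,131),(302.3,131),(302.3,161),(272.3,161)],.018,K,R,o).round(4)); 
d=f["d"]; print(cloud(d,K,R,o)[146,287], R[:,2],o)
arm.read_camera("top"); Kt,Rt,ot=cam("top"); print([Rt@np.array(r["at"])+ot for r in arm.search_frame("top","power_board")])
p=np.load("top0.npz")["p"]
# top cam: rails/ chip in initial picture
z=p[160:210,315:365]; cv2.imwrite("pics/topp.png",cv2.resize(z[:,:,::-1],None,fx=10,fy=10,interpolation=cv2.INTER_CUBIC))
z=p[128:188,180:240]; cv2.imwrite("pics/topm.png",cv2.resize(z[:,:,::-1],None,fx=9,fy=9,interpolation=cv2.INTER_CUBIC))
```

```text
[[ 0.5815 -0.1578  0.018 ]
 [ 0.5722 -0.1409  0.018 ]
 [ 0.5983 -0.1486  0.018 ]
 [ 0.5913 -0.1748  0.018 ]
 [ 0.5643 -0.1669  0.018 ]]
[ 0.58132277 -0.15747298  0.01826989] [-0.10388733 -0.29480212 -0.94989427] [ 0.58559319 -0.13029727  0.29211757]
[array([ 0.58304546, -0.14510436,  0.01607818])]
```

View pics/topp.png

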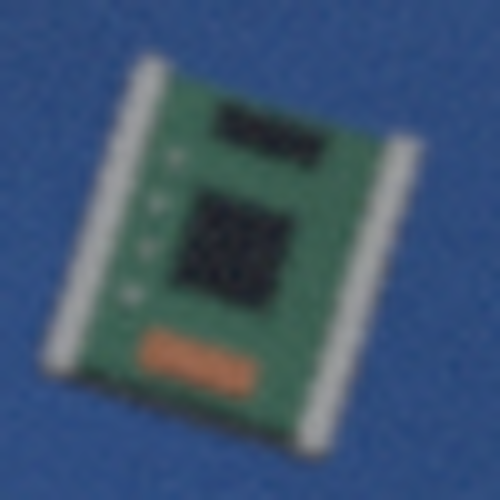

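View pics/topm.png

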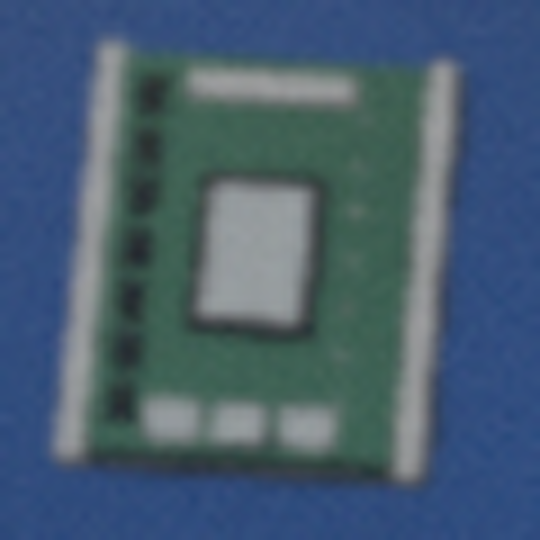

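Run:
```python
from h import *
K,R,o=cam("top"); print(onplane([(337.8,184.2),(207.8,155.8)],.018,K,R,o).round(4))
K,R,o=cam("top")
```

```text
[[ 0.5825 -0.1533  0.018 ]
 [ 0.6528  0.1945  0.018 ]]
```

Run:
```python
from h import *
plan([.5815,-.157,.075],73.3,1,n=3)
```

```text
t 27.95 at [ 0.5617 -0.2047  0.1507] yaw 73.7 gap 0.0263 n 3
[[-0.005,-0.001,0.002,1.71,0.22,2.53,1],
[-0.005,-0.001,0.002,1.71,0.21,2.52,1],
[-0.005,-0.001,0.002,1.71,0.19,2.52,1]]
```

Call:
drive_tool(increments=[[-0.005,0,0.002,1.6,0.2,2.5,1],[-0.005,0,0.002,1.6,0.2,2.4,1],[-0.003,0,0.002,1.2,0.15,1.8,1],[0,0,0,0,0,0,1],[0,0,0,0,0,0,1]])

```text
time_s: 28.45
ee_pos: [0.5793, -0.1573, 0.0854]
eef_rot: [0.001, 0.8, 0.6, 0.002]
force: [0.2, 0.3, 0.4]
finger_gap: 0.0262
```

Run:
```python
from h import *
s,p,d,K,R,o=snap("w25")
m=(p.min(2)>120); m[300:]=0;rect(m,.018,K,R,o)
plan([.5815,-.157,.05],73.3,1,n=2)
```

```text
t 28.45 [ 0.5793 -0.1573  0.0854] yaw 73.8 gap 0.0262
blob (np.int32(17403), [523.0, 153.0], [762.9, -170.4], [46.2, 237.2], 0.6)
blob (np.int32(1731), [15.0, 275.0], [369.5, -137.4], [68.3, 35.2], 57.3)
blob (np.int32(1496), [281.0, 176.0], [591.5, -122.4], [9.2, 88.3], 73.2)
blob (np.int32(1049), [70.0, 42.0], [484.1, -2.0], [65.5, 6.7], 3.8)
blob (np.int32(325), [275.0, 259.0], [569.3, -185.9], [5.3, 46.4], 73.7)
t 28.5 at [ 0.5792 -0.1573  0.0854] yaw 73.8 gap 0.0267 n 2
[[0.002,-0.001,0.004,0.04,0.1,1.77,1],
[0.002,-0.001,0.004,0.04,0.1,1.77,1]]
```

View pics/w25.png

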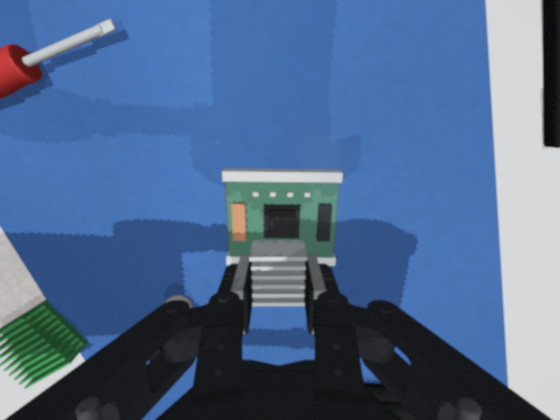

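Call:
drive_tool(increments=[[0.002,0,0.004,0.08,0.1,1.8,1],[0.001,0,0.003,0.06,0.08,1.4,1],[0,0,0,0,0,0,1],[0,0,0,0,0,0,1]])

```text
time_s: 28.9
ee_pos: [0.5824, -0.158, 0.0536]
eef_rot: [0.001, 0.803, 0.597, 0.002]
force: [0.4, 0.2, -0.1]
finger_gap: 0.0265
```

Run:
```python
from h import *
s,p,d,K,R,o=snap("w26")
m=(p.min(2)>120); m[300:]=0;rect(m,.018,K,R,o)
plan([.5813,-.156,.03],73.3,1,n=2)
```

```text
t 28.9 [ 0.5824 -0.158   0.0536] yaw 73.3 gap 0.0265
blob (np.int32(11445), [540.0, 142.0], [750.0, -161.3], [22.0, 196.8], 0.1)
blob (np.int32(1965), [277.0, 186.0], [591.8, -122.0], [9.0, 87.8], 73.2)
blob (np.int32(1060), [38.0, 24.0], [493.7, -1.9], [47.2, 6.3], 3.7)
blob (np.int32(324), [274.0, 259.0], [577.3, -170.7], [4.5, 38.7], 73.2)
blob (np.int32(282), [277.0, 295.0], [569.4, -198.4], [4.1, 36.9], 73.1)
t 28.95 at [ 0.5822 -0.1579  0.0534] yaw 73.3 gap 0.0266 n 2
[[0.002,-0.001,-0.0,0.08,-0.08,1.17,1],
[0.002,-0.001,-0.0,0.08,-0.07,1.17,1]]
```

View pics/w26.png

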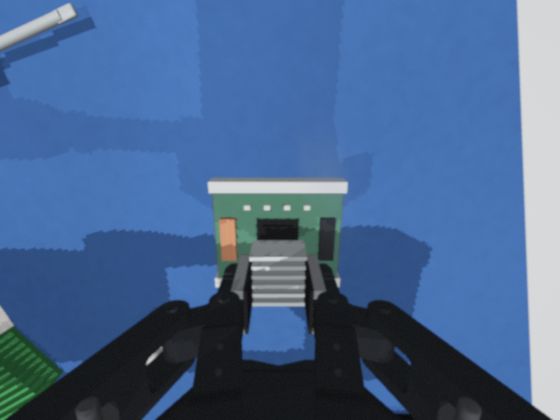

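Call:
drive_tool(increments=[[0.001,0,0,0.1,-0.05,1.1,1],[0,0,0,0.06,-0.05,0.8,1],[0,0,0,0,0,0,1],[0,0,0,0,0,0,1]])

```text
time_s: 29.35
ee_pos: [0.582, -0.1565, 0.0332]
eef_rot: [0.001, 0.803, 0.596, 0.002]
force: [0.0, -0.7, 0.4]
finger_gap: 0.0264
```

Run:
```python
from h import *
plan([.5815,-.1562,.024],73.3,1,n=2)
print(arm.read_state()["force"])
```

```text
t 29.35 at [ 0.582  -0.1565  0.0332] yaw 73.2 gap 0.0264 n 2
[[0.002,-0.001,-0.001,0.01,-0.03,0.46,1],
[0.002,-0.001,-0.001,0.01,-0.03,0.46,1]]
[ 0.01202551 -0.66241494  0.37532512]
```

Call:
drive_tool(increments=[[0,0,0,0.02,-0.02,0.45,1],[0,0,0,0,-0.02,0.35,1],[0,0,0,0,0,0.05,1],[0,0,0,0,0,0,1]])

```text
time_s: 29.75
ee_pos: [0.5819, -0.1562, 0.0245]
eef_rot: [0.002, 0.803, 0.596, 0.002]
force: [0.6, -0.7, -0.7]
finger_gap: 0.0265
```

Run:
```python
from h import *
plan([.5815,-.1562,.024],73.3,1,n=2)
s,p,d,K,R,o=snap("w27")
print(arm.read_state()["force"])
```

```text
t 29.75 at [ 0.5819 -0.1562  0.0245] yaw 73.2 gap 0.0265 n 2
[[0.003,-0.001,-0.001,-0.01,-0.02,0.03,1],
[0.003,-0.001,-0.001,-0.01,-0.02,0.03,1]]
t 29.75 [ 0.5819 -0.1562  0.0245] yaw 73.2 gap 0.0265
[-0.04464271 -0.08889274  0.44005708]
```

View pics/w27.png

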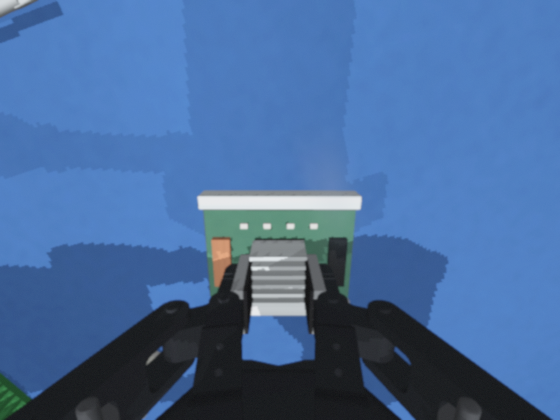

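Call:
drive_tool(increments=[[0,0,0,0,0,0.08,1],[0,0,0,0,0,0,0.2],[0,0,0,0,0,0,-0.2],[0,0,0,0,0,0,-0.5],[0,0,0,0,0,-2,-0.6],[0,0,0,0,0,-4,-0.6],[0,0,0,0,0,-4,-0.6],[0,0,0,0,0,0,-0.6]])

```text
time_s: 30.6
ee_pos: [0.5805, -0.1559, 0.1259]
eef_rot: [0.0, 0.803, 0.596, 0.001]
force: [0.7, -0.1, -0.2]
finger_gap: 0.0682
```

Run:
```python
from h import *
s,p,d,K,R,o=snap("w28")
W=cloud(d,K,R,o); z=W[...,2]
m=(z>.03)&(z<.05)&(d>0); m[300:]=0; m[:,:200]=0; rect(m,.038,K,R,o)
cv2.imwrite("pics/w28z.png",cv2.resize(p[120:290,180:400,::-1],None,fx=3,fy=3,interpolation=cv2.INTER_CUBIC))
m=(p.min(2)>120); m[300:]=0;rect(m,.018,K,R,o)
p,d=arm.read_camera("top"); cv2.imwrite("pics/top9.png",p[:,:,::-1])
p,d=arm.read_camera("side"); cv2.imwrite("pics/side9.png",p[:,:,::-1])
```

```text
t 30.6 [ 0.5805 -0.1559  0.1259] yaw 73.2 gap 0.0682
blob (np.int32(1010), [279.0, 213.0], [581.0, -154.3], [30.3, 27.7], 75.5)
blob (np.int32(21420), [502.0, 171.0], [782.1, -183.9], [80.1, 290.8], 0.0)
blob (np.int32(6348), [26.0, 245.0], [357.2, -122.1], [154.3, 70.2], 56.7)
blob (np.int32(1128), [280.0, 169.0], [591.5, -122.7], [8.7, 88.3], 73.2)
blob (np.int32(1115), [279.0, 213.0], [578.8, -161.3], [32.6, 31.2], 74.4)
blob (np.int32(756), [279.0, 242.0], [571.0, -188.3], [8.2, 88.2], 73.2)
```

View pics/w28z.png

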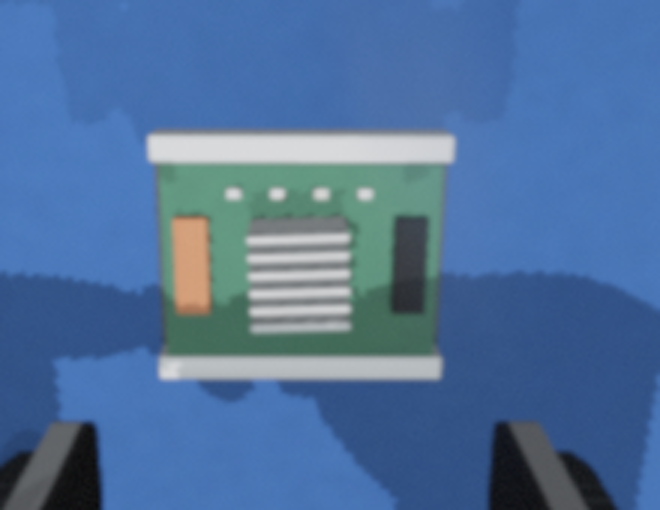

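View pics/top9.png

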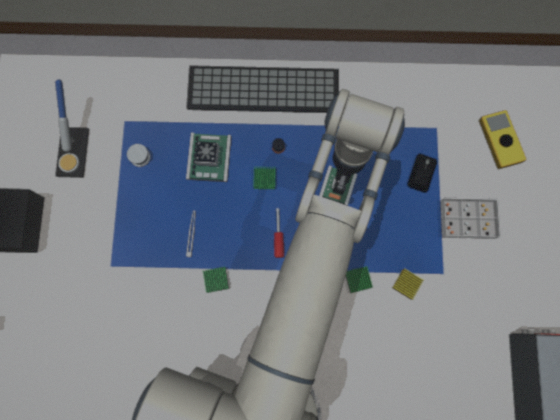

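View pics/side9.png

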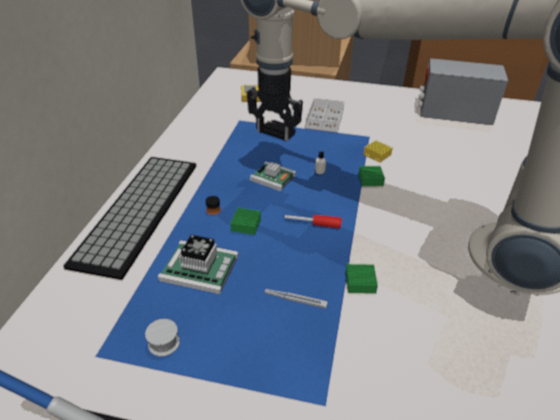

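```bash
python3 -c "
from cell import arm
print(arm.hand_in())"
```

```text
the job is handed in; nothing more can be done
None
```

The cooler stack is built and the small heatsink is on its chip. I handed the job in at about 31 s of robot time, and no verdict was reported. All positions below are (x, y) in mm from the robot base.

| Part | Measured at | Resting on | Offset |
|---|---|---|---|
| Copper plate | (651.5, 190.4) | processor at (650.8, 191.4) | about 1 mm, long sides within about 2° |
| Large heatsink | (651.4, 190.2) | copper plate | under 1 mm |
| Fan | (650.0, 191.5) | large heatsink | about 2 mm, square |
| Small heatsink | (581.0, −154.3) | power board centre (581.3, −155.5) | about 1 mm, within 2–3° |

- **Final pictures:** The stack is upright and the gripper is clear of everything. The bystanders look where they started in these pictures; I did not re-measure their positions.
- **Disagreement:** The top camera put both boards about 3–4 mm further in +y than the wrist camera did. I went with the wrist camera, since the close-up pictures after each placement showed the parts centred.
- **Not measured:** Resting heights were not measured separately; I inferred them from the height at which each part was released.

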